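# Portion cooling balls from a tipping pail on a balance

### The arm

A 6-joint arm with a two-finger parallel gripper is mounted at the origin on the work surface. World frame = base frame: x ahead of the robot, y to its left, z up, the work surface at z = 0. Lengths are in m, angles in rad, forces in N, time in s.
With the tool pointing down it reaches from about 0.325 to 0.85 m from the base axis. Payload 4.4 kg.
Tool frame: the origin (TCP) lies midway between the tips of the shut fingers; the grasp point (between the pads) lies arm.hold_point_z behind it (arm.hold_point_z is the distance from the TCP to the grasp point, in m); z points along the fingers, y is the line along which they close (so a half turn about z gives the same grasp; the last joint's range is limited). The gripper opens to 94 mm and grips with 3 to 60 N. Pads are 16 mm wide; open, the fingers measure 119 mm over their backs; the gripper's body (75 mm by 177 mm) begins 78 mm behind the grasp point.
Start: joints at [1.163, 0.207, 1.542, -0, 1.393, -0.15], TCP at [0.146, 0.556, 0.205] pointing down, gripper open.
Joint ranges: [-2.73, 2.73], [-0.86, 2.22], [0.23, 2.46], [-1.11, 4.25], [0.08, 2.63], [-2.82, 2.82]. Speed limits (rad/s): [2.79, 2.79, 3.14, 3.14, 3.14, 3.14].

### API

Orientations are given as a unit quaternion [x, y, z, w].
In Python, from bench import read_state, grab_frame, get_calibration, arm gives the robot as it stands.
- The arm moves only by the tool carry_out, never from a script. Its argument "targets" is one flat list of numbers, 7 for each row, row after row: the shift along the world's x, y, z each as a share of 0.02 m, from -1 to 1, then the turn, a rotation vector about the world's x, y, z each as a share of 360 degrees, from -1 to 1, then the gripper's target within -1 to 1 (fully open at 1, half-way at 0, shut at -1). In form: [x, y, z, ax, ay, az, claw, x, y, z, ax, ay, az, claw, ...]. A call has 1 to 20 rows; each row shifts and turns the commanded pose from where the row before left it; what a row does not reach is not made up. A row lasts 1/12 s, in which the tool goes at most 41.7 mm and 7.16 degrees, less where a joint would pass 70% of its speed; a pose out of reach is approached as far as the arm can. A call with a number of a shift or a turn outside -1 to 1 is refused whole. A call with a gripper value outside its range is refused whole. The fingers move at their own pace and stop on an object; "grip_force" is the grip in N (left out, the last holds). Time passes only in rows, so rows that do not move let the fingers close. It gives the time, the measured TCP pose, the force, the opening and the grip force at its end, in the units of the state.
- read_state(): the state, without advancing time (a new reading comes with each control period).
- grab_frame(name): name is "scene" or "top" or "wrist"; returns the picture (384x512x3 uint8, blue, green, red); there is no depth.
- get_calibration(name): a dict with "intrinsics" (3x3 intrinsics, pixels), "camera_from_world" (4x4, takes a point from world to camera coordinates). Camera axes: x right, y up, looking along -z (the intrinsics and any distortion apply to the point x, -y, -z); pixel columns grow to the right and rows downward; lengths in m; the calibration is good to about 2 mm. A picture is of the moment at which its call begins: read the wrist's pose just before it. get_calibration takes no time and is no camera call; for the wrist camera it gives the pose at the moment of the call.
- arm.finish_job(): hands the job in; it is judged then, once.
The state is a dict: "t": time; "qpos": joint angles; "joint_velocities": joint speeds; "joint_efforts": joint torques, N m; "position": TCP position; "ee_rot": TCP orientation; "force": force on the tool from outside, world axes, zero at the start; "ft_torque": the same for the moment, N m; "gripper_width": finger opening in m; "grasp_force": force on a finger pad.
Only numpy, scipy, OpenCV 4.12 (cv2) and the standard library are available. Lean on these libraries where they do the work, as an engineer would, in place of code of your own. Each camera call takes 0.05 s, during which the arm holds its last target. There are 200 camera calls.

### The job

Carry the pail of cooling balls by its bail onto the deck of the tipping station and let go of it there, standing upright with its tipping grip at the back; then take it by the tipping grip on its bottom rim, tip all its balls out into the white tray, and stand the empty pail upright on its black mat again. Then put balls from the tray on the empty far pan of the balance until it hangs level with the finished portion, which you leave on its pan; balls left over stay in the tray, and the tin, jar and carton are to be left where they are.

Things in the scene. Friction and masses are not known exactly. Their poses are not given: they have to be found in the camera images.
- pail: stainless pail, 90 high, 100 across at the bottom, 120 at the rim, wall 3, floor 4, 0.4 kg; starts on the mat holding the loose balls. Origin: centre of its underside; z up its axis. Its bail spans its x axis; its tipping grip sticks out on its +y side, so it is tipped towards its -y
- bail_grip (a point): centre of the bail's square black sleeve, 48 long (along the pail's x axis), 14 x 14 in section, 145 above the pail's underside when the bail stands up. The bail is hinged on the pail's ears (80 above the underside, axis along the pail's x), 65 below the sleeve, and stays by friction where it is left
- tip_grip (a point): middle of the tipping grip on the pail's bottom rim: round steel bar, 9 in diameter, 61 clear length along the pail's x axis, 95 from the pail's axis on its +y side (gap of 40 to the wall), 14 above its underside, joined to the rim by a strut at each end. Pinched lightly (some 25 N), the bar can turn between the fingers; a hard grip drags the pail along
- station: fixed tipping station. Origin on the table below the front edge of its steel deck; z up, -y is the tipping direction. Deck 170 wide (x), y = 0 to +120, top 60 above the table, along its front edge a lip 6 high and 6 thick, against which the pail's bottom edge turns. A pail belongs at x = 0, y = +60, axes along the station's: its tipping grip then overhangs the deck's back
- tray_mid (a point): middle of the white tray's floor, 6 above the table; station axes. Tray 240 (x) x 186, rim 46 high, in front of a 240 wide, 70 long chute from the deck (cheeks 76 high). Round this point 3 x 3 square pockets, pitch 42, parted by ribs 5 thick, 4 high; slopes of 25 degrees round them (the chute: 35). A ball in a pocket has its centre 22 above the table
- mat: fixed round black rubber mat, 150 across, 3 thick, the pail's place. Origin: centre of its underside
- pan_near_mid (a point): centre of the floor of the balance pan on the robot's side (the balance's -x side), with the finished portion. Floor 92 x 92, rim 8 high, four square pockets with centres 21 from the middle along x and y, parted by ribs 5 thick, 4 high. Axes are the balance's. The floor is 66 above the table when level
- pan_far_mid (a point): centre of the floor of the other pan (112 further along the balance's +x), empty at the start, same make. A ball in a pocket has its centre 16 above the floor
- pan_far (a joint): height of the far pan over level, m: the pans stay horizontal and move opposite ways; 0 when both sides weigh the same, about +0.010 with one ball too few on the far pan, -0.010 with one too many, stops at +-0.013. A needle on the white upright at the balance's +y side shows it too: upright at level
- balance: fixed white two-pan balance, base 230 (x) x 110 (y), 35 high, the white upright for the needle 125 high at its +y edge. Origin: centre of its underside
- ball0: loose steel-cased cooling ball, 32 in diameter, 50 g, all alike; origin at its centre (four or five of these start in the pail)
- ball1: loose steel-cased cooling ball, 32 in diameter, 50 g, all alike; origin at its centre (four or five of these start in the pail)
- ball2: loose steel-cased cooling ball, 32 in diameter, 50 g, all alike; origin at its centre (four or five of these start in the pail)
- ball3: loose steel-cased cooling ball, 32 in diameter, 50 g, all alike; origin at its centre (four or five of these start in the pail)
- ball4: loose steel-cased cooling ball, 32 in diameter, 50 g, all alike; origin at its centre (four or five of these start in the pail)
- made0: ball of the finished portion on the near pan, the same make and weight, origin at its centre (two to four are there)
- made1: ball of the finished portion on the near pan, the same make and weight, origin at its centre (two to four are there)
- made2: ball of the finished portion on the near pan, the same make and weight, origin at its centre (two to four are there)
- made3: ball of the finished portion on the near pan, the same make and weight, origin at its centre (two to four are there)
- tin: bystander: round tin, 84 across, 28 high, origin under its centre
- jar: bystander: amber glass jar, 56 across, 60 high, origin under its centre
- carton: bystander: small carton, 70 x 110 x 35, origin under its centre
Mind the look-alikes: they are no part of the job. Leave any green look-alike of the pail alone. What is shaped like the ball4 but blue is not meant.

How it is judged:
On the way, in this order (a step that is already met when the one before it is completed fails the run):
1. the pail is lifted off its mat by the bail (height (world z) of pail above 0.025 m and angle between pail's own z axis and vertical below 0.5 rad and distance between the grasp point and bail_grip below 0.05 m), for 0.2 s.
2. the pail stands upright on the deck of the station, its tipping grip at the back, let go (x of pail in the frame of station between -0.05 and 0.05 m and y of pail in the frame of station between 0.025 and 0.1 m and z of pail in the frame of station between 0.05 and 0.075 m and angle between pail's own z axis and vertical below 0.12 rad and y of tip_grip in the frame of station above 0.115 m and contact force between the fingers and pail below 0.2 N), for 0.2 s.
3. the pail is tipped over at the station by the grip on its bottom rim (angle between pail's own z axis and vertical above 1.5 rad and distance between the grasp point and tip_grip below 0.05 m and x of pail in the frame of station between -0.08 and 0.08 m and y of pail in the frame of station between -0.12 and 0.14 m), for 0.2 s.
4. the pail stands upright on its mat again, let go and empty (height (world z) of pail between -0.005 and 0.012 m and horizontal distance between pail and mat below 0.05 m and angle between pail's own z axis and vertical below 0.1 rad and contact force between the fingers and pail below 0.2 N and horizontal distance between each of ball0, ball1, ball2, ball3, ball4 and pail above 0.07 m), for 0.2 s.
At the end, for the whole second after the job is handed in: Far pan within 3 mm of level and still; every ball that was in the pail lies on the far pan or in the tray, at rest; the finished portion's balls are on the near pan; the pail stands upright (within 0.1 rad) on the mat, its centre within 50 mm of the mat's (value of joint pan_far between -0.003 and 0.003 m and velocity of joint pan_far between -0.01 and 0.01 m/s and height (world z) of pail between -0.005 and 0.012 m and horizontal distance between pail and mat below 0.05 m and angle between pail's own z axis and vertical below 0.1 rad and ((x of ball0 in the frame of pan_far_mid between -0.045 and 0.045 m and y of ball0 in the frame of pan_far_mid between -0.045 and 0.045 m and z of ball0 in the frame of pan_far_mid between 0.005 and 0.04 m) or (x of ball0 in the frame of station between -0.12 and 0.12 m and y of ball0 in the frame of station between -0.255 and -0.02 m and z of ball0 in the frame of station below 0.07 m)) and ((x of ball1 in the frame of pan_far_mid between -0.045 and 0.045 m and y of ball1 in the frame of pan_far_mid between -0.045 and 0.045 m and z of ball1 in the frame of pan_far_mid between 0.005 and 0.04 m) or (x of ball1 in the frame of station between -0.12 and 0.12 m and y of ball1 in the frame of station between -0.255 and -0.02 m and z of ball1 in the frame of station below 0.07 m)) and ((x of ball2 in the frame of pan_far_mid between -0.045 and 0.045 m and y of ball2 in the frame of pan_far_mid between -0.045 and 0.045 m and z of ball2 in the frame of pan_far_mid between 0.005 and 0.04 m) or (x of ball2 in the frame of station between -0.12 and 0.12 m and y of ball2 in the frame of station between -0.255 and -0.02 m and z of ball2 in the frame of station below 0.07 m)) and ((x of ball3 in the frame of pan_far_mid between -0.045 and 0.045 m and y of ball3 in the frame of pan_far_mid between -0.045 and 0.045 m and z of ball3 in the frame of pan_far_mid between 0.005 and 0.04 m) or (x of ball3 in the frame of station between -0.12 and 0.12 m and y of ball3 in the frame of station between -0.255 and -0.02 m and z of ball3 in the frame of station below 0.07 m)) and ((x of ball4 in the frame of pan_far_mid between -0.045 and 0.045 m and y of ball4 in the frame of pan_far_mid between -0.045 and 0.045 m and z of ball4 in the frame of pan_far_mid between 0.005 and 0.04 m) or (x of ball4 in the frame of station between -0.12 and 0.12 m and y of ball4 in the frame of station between -0.255 and -0.02 m and z of ball4 in the frame of station below 0.07 m)) and horizontal distance between each of made0, made1, made2, made3 and pan_near_mid below 0.062 m and linear speed of each of ball0, ball1, ball2, ball3, ball4 below 0.03 m/s); the robot touches nothing.
It fails at once if the tin is moved more than 30 mm (distance of tin from where it was at the start of the episode above 0.03 m).
It fails at once if the jar is moved more than 30 mm (distance of jar from where it was at the start of the episode above 0.03 m).
It fails at once if the carton is moved more than 30 mm (distance of carton from where it was at the start of the episode above 0.03 m).
It fails at once if a ball of the finished portion leaves its pan (horizontal distance between any of made0, made1, made2, made3 and pan_near_mid above 0.07 m).
Of ball0, ball1, ball2, ball3, ball4 only 4 to 5 are there at a start; the rules pass over those that are not, and their reading is None.
Of made0, made1, made2, made3 only 2 to 4 are there at a start; the rules pass over those that are not, and their reading is None.
At some moment in a run one of ball0, ball1, ball2, ball3, ball4 may be knocked a few centimetres aside while the robot is not near it.
It also fails if it takes over 210 s, if anything falls off the work surface, if the arm or the gripper's body presses on something with over 40 N, if the wrist force passes 120 N, or if a joint passes its speed limit or range.

## Working session

There is one attempt and no reset: what is moved stays moved. The work goes in short steps, Python scripts to look and compute and a tool call to move; the robot and the scene stay as the last step left them, time stands still between calls to the robot, and variables do not carry over. Pictures are saved under pics/ and viewed, at most 14 in all, crops included, and the job is handed in when it is done.

Besides the shell and the picture viewer there is one more tool, called after "Request:" as name(argument=value, ...), one argument or row to a line, values as JSON. carry_out: Moves the arm, as the interface text tells. Its arguments: {"type":"object","properties":{"targets":{"type":"array"},"grip_force":{"type":"number"}},"required":["targets"]}

```bash
mkdir -p pics; ls; python3 - <<'E'
from bench import read_state, grab_frame, get_calibration, arm
import cv2, numpy as np
print(arm.hold_point_z, [a for a in dir(arm) if a[0]!='_'])
for n in ("scene","top"):
    f=grab_frame(n); cv2.imwrite(f"pics/{n}0.png",f)
    c=get_calibration(n); print(n,np.round(c["intrinsics"],2).tolist(),np.round(c["camera_from_world"],4).tolist(),c.keys())
s=read_state();print(s)
E
```

```text
pics
0.0188 ['IKError', 'finish_job', 'hold_point_z']
scene [[456.32, 0.0, 259.34], [0.0, 456.32, 190.73], [0.0, 0.0, 1.0]] [[-0.6994, 0.7147, -0.0074, 0.3182], [-0.5505, -0.532, 0.6434, 0.2272], [0.4559, 0.4541, 0.7655, -1.6897], [0.0, 0.0, 0.0, 1.0]] dict_keys(['intrinsics', 'camera_from_world'])
top [[388.41, 0.0, 256.85], [0.0, 388.41, 193.39], [0.0, 0.0, 1.0]] [[-0.012, -0.9998, 0.0155, 0.0343], [0.9849, -0.0091, 0.1727, -0.5067], [-0.1725, 0.0173, 0.9849, -0.9304], [0.0, 0.0, 0.0, 1.0]] dict_keys(['intrinsics', 'camera_from_world'])
{'t': 0.1, 'qpos': array([ 1.16349078e+00,  2.07329339e-01,  1.54277479e+00, -3.57510920e-05,
        1.39349541e+00, -1.50504657e-01]), 'joint_velocities': array([-0.00021722, -0.00022808, -0.00399258, -0.00152753, -0.00160839,
       -0.00175386]), 'joint_efforts': array([-1.59419965e-04, -3.71861422e+01, -2.82294971e+01,  7.00074574e-02,
        3.10668082e-02, -5.00484339e-05]), 'position': array([0.14578223, 0.55547479, 0.20442723]), 'ee_rot': array([ 1.28044712e-01,  9.91767888e-01, -9.69513426e-04, -2.59339574e-04]), 'force': array([-0.17100475,  0.19460679,  0.08158017]), 'ft_torque': array([-0.04575485, -0.03251402,  0.00354281]), 'grasp_force': 0.0, 'gripper_width': 0.09347001393705613}
```

View pics/scene0.png

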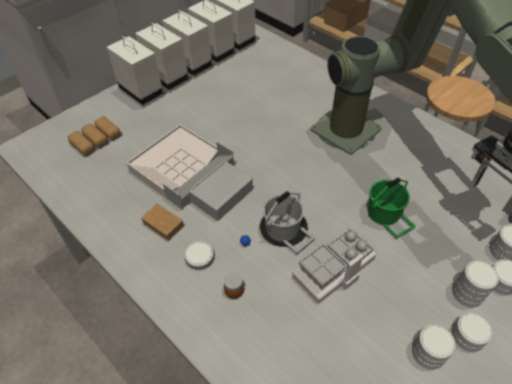

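View pics/top0.png

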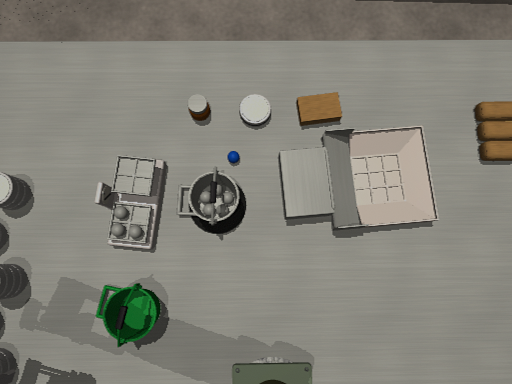

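The scene shows the steel pail on its black mat at scene (283,215), top (214,197), with its grip toward +y. The green look-alike pail is at top (130,313), the station and tray at top (305–435,180), the balance at top (135,203) with 3 balls on its near pan, and a blue ball at top (233,157).

Possible mix-ups: steel pail top (214,197) is mine, green pail (130,313) is not. The loose balls in the pail are mine, the blue ball (233,157) is not. Next is a close crop to check this and pick out features.

```bash
python3 - <<'E'
import cv2
f=cv2.imread("pics/top0.png")
cv2.imwrite("pics/crop1.png",cv2.resize(f[145:255,90:250],None,fx=5,fy=5,interpolation=cv2.INTER_CUBIC))
cv2.imwrite("pics/crop2.png",cv2.resize(f[120:235,270:445],None,fx=4.5,fy=4.5,interpolation=cv2.INTER_CUBIC))
E
```

```text
(no output)
```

View pics/crop1.png

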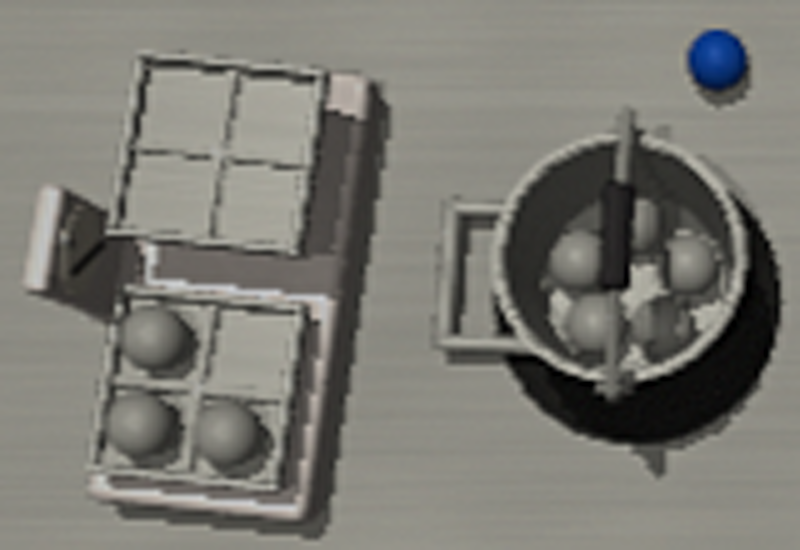

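View pics/crop2.png

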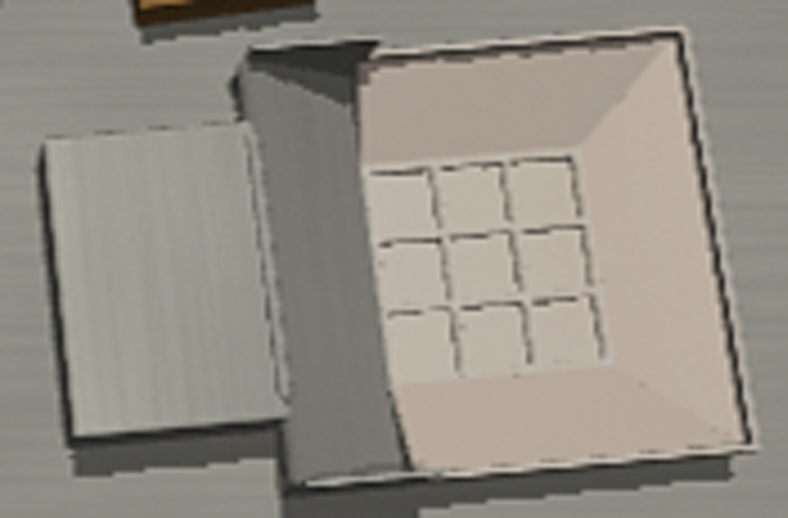

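The crop confirms that the steel pail holds 5 balls. Its sleeve is at crop1 (617,235) and its tip bar at crop1 (448,278). The near pan holds 3 balls and the far pan is empty and high. In crop2 the deck corners are (45,142), (70,437), (250,122) and (288,415), and the 3×3 pocket grid is clear.

```bash
cat > h.py <<'E'
import numpy as np, cv2
from bench import read_state, grab_frame, get_calibration, arm
from scipy.spatial.transform import Rotation as R
def ray(n,uv,c=None):
    c=c or get_calibration(n); K=c["intrinsics"];T=np.array(c["camera_from_world"])
    uv=np.atleast_2d(uv).astype(float)
    d=np.c_[uv,np.ones(len(uv))]@np.linalg.inv(K).T*[1,-1,-1]
    return -T[:3,:3].T@T[:3,3], d@T[:3,:3]
def unp(n,uv,z,c=None):
    o,d=ray(n,uv,c); return o+d*((z-o[2])/d[:,2])[:,None]
def prj(n,P,c=None):
    c=c or get_calibration(n);T=np.array(c["camera_from_world"])
    p=np.atleast_2d(P)@T[:3,:3].T+T[:3,3]; p=p*[1,-1,-1]@np.array(c["intrinsics"]).T
    return p[:,:2]/p[:,2:]
E
python3 - <<'E'
from h import *
a=lambda p:np.array(p)/5+[90,145]; b=lambda p:np.array(p)/4.5+[270,120]
pr=lambda n,x:print(n,np.round(x,4).tolist())
pr("sleeve ends .148",unp("top",a([(618,182),(614,288)]),.155))
pr("ears",unp("top",a([(627,118),(612,390)]),.083))
pr("rim",unp("top",a([(621,258),(498,250),(745,262),(632,135),(610,382)]),.093))
pr("bar",unp("top",a([(455,205),(443,352)]),.0215))
pr("mat",unp("top",a([(655,440)]),.003))
f=unp("top",a([(137,52),(326,70),(300,252),(110,235)]),.087);pr("far",f);pr("c",f.mean(0))
f=unp("top",a([(118,290),(305,308),(283,488),(92,470)]),.061);pr("near",f);pr("c",f.mean(0))
pr("deck back",unp("top",b([(45,142),(70,437)]),.06));pr("deck front",unp("top",b([(250,122),(288,415)]),.066))
f=unp("top",b([(362,165),(578,152),(608,365),(390,383)]),.008);pr("grid",f);pr("c",f.mean(0))
pr("cross",unp("top",b([(440,238),(512,232),(450,308),(523,300)]),.010).mean(0))
E
```

```text
sleeve ends .148 [[0.5156, 0.1269, 0.155], [0.4679, 0.1283, 0.155]]
ears [[0.5622, 0.1296, 0.083], [0.4299, 0.1358, 0.083]]
rim [[0.4916, 0.1311, 0.093], [0.496, 0.1894, 0.093], [0.4892, 0.0723, 0.093], [0.5514, 0.1262, 0.093], [0.4327, 0.1358, 0.093]]
bar [[0.532, 0.2231, 0.0215], [0.4562, 0.2275, 0.0215]]
mat [[0.4119, 0.1214, 0.003]]
far [[0.5961, 0.3665, 0.087], [0.5864, 0.275, 0.087], [0.497, 0.2844, 0.087], [0.506, 0.3748, 0.087]]
c [0.5464, 0.3252, 0.087]
near [[0.4835, 0.3789, 0.061], [0.4737, 0.2877, 0.061], [0.3866, 0.2952, 0.061], [0.3962, 0.3868, 0.061]]
c [0.435, 0.3372, 0.061]
deck back [[0.6105, -0.0303, 0.06], [0.4447, -0.0402, 0.06]]
deck front [[0.6195, -0.1445, 0.066], [0.4548, -0.1581, 0.066]]
grid [[0.61, -0.2215, 0.008], [0.617, -0.3503, 0.008], [0.4893, -0.3582, 0.008], [0.48, -0.2307, 0.008]]
c [0.5491, -0.2902, 0.008]
cross [0.5461, -0.2874, 0.01]
```

Request:
carry_out(
  targets=[0.8,-1,0,0,0,0.0016,0,0.8,-1,0,0,0,0.0016,0,0.8,-1,0,0,0,0.0016,0,0.8,-1,0,0,0,0.0016,0,0.8,-1,0,0,0,0.0016,0,0.8,-1,0,0,0,0.0016,0,0.8,-1,0,0,0,0.0016,0,0.8,-1,0,0,0,0.0016,0,0.8,-1,0,0,0,0.0016,0,0.8,-1,0,0,0,0.0016,0,0.8,-1,0,0,0,0.0016,0,0.8,-1,0,0,0,0.0016,0,0.8,-1,0,0,0,0.0016,0,0.8,-1,0,0,0,0.0016,0,0.8,-1,0,0,0,0.0016,0,0.8,-1,0,0,0,0.0016,0,0.8,-1,0,0,0,0.0016,0,0.8,-1,0,0,0,0.0016,0,0.8,-1,0,0,0,0.0016,0,0.8,-1,0,0,0,0.0016,0],
)

```text
t: 1.77
position: [0.4663, 0.155, 0.205]
ee_rot: [0.028, 1.0, -0.0, -0.0]
force: [0.8, 0.8, 0.5]
gripper_width: 0.0468
grasp_force: 0.0
```

Request:
carry_out(
  targets=[0.5,-0.5,0,0,0,0,0,0.5,-0.5,0,0,0,0,0,0.3,-0.3,0,0,0,0,0,0,0,0,0,0,0,0,0,0,0,0,0,0,0],
)

```text
t: 2.18
position: [0.4918, 0.1306, 0.2052]
ee_rot: [0.028, 1.0, 0.0, -0.0]
force: [-0.1, -0.0, 0.1]
gripper_width: 0.0473
grasp_force: 0.0
```

```bash
python3 - <<'E'
from h import *
s=read_state();print(s["t"],s["position"],R.from_quat(s["ee_rot"]).as_matrix().round(3).tolist(),s["gripper_width"])
c=get_calibration("wrist");f=grab_frame("wrist");cv2.imwrite("pics/w1.png",f)
for n,P in dict(sleeve=(.4915,.129,.148),bar=(.494,.2255,.017),c=(.4915,.131,.093)).items(): print(n,prj("wrist",P,c).round(1))
E
```

```text
2.1833 [0.49176703 0.13056192 0.20521697] [[-0.998, 0.056, -0.001], [0.056, 0.998, 0.0], [0.001, 0.0, -1.0]] 0.04731110827684862
sleeve [[249.1 201.5]]
bar [[322.7 171.7]]
c [[251.4 186.9]]
```

View pics/w1.png

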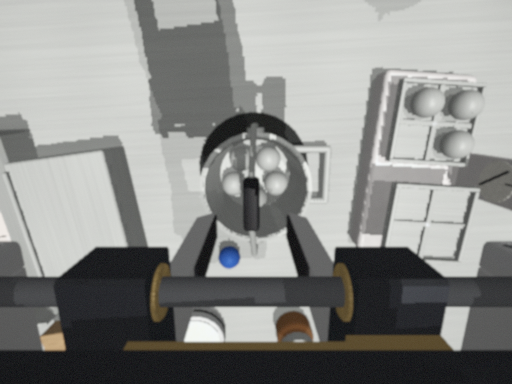

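The wrist view shows the sleeve at (251,203), against a predicted (249,201), lined up between the fingers. I'll go down, grip and lift.

Request:
carry_out(
  targets=[0,0,-0.6,0,0,0,0,0,0,-0.6,0,0,0,0,0,0,-0.6,0,0,0,0,0,0,-0.6,0,0,0,0,0,0,-0.6,0,0,0,0,0,0,-0.5,0,0,0,0,0,0,-0.3,0,0,0,0,0,0,0,0,0,0,0,0,0,0,0,0,0,-1,0,0,0,0,0,0,-1,0,0,0,0,0,0,-1,0,0,0,0,0,0,-1,0,0,0,0,0,0,-1,0,0,0,0,0,0,-1],
  grip_force=45,
)

```text
t: 3.4
position: [0.4925, 0.1309, 0.1301]
ee_rot: [0.028, 1.0, 0.001, 0.001]
force: [-0.3, 3.0, 1.3]
gripper_width: 0.0141
grasp_force: 45.0
```

Request:
carry_out(
  targets=[0,0,0.2,0,0,0,-1,0,0,0.3,0,0,0,-1,0,0,0.5,0,0,0,-1,0,0,0.5,0,0,0,-1,0,0,0.5,0,0,0,-1,0,0,0.5,0,0,0,-1,0,0,0.5,0,0,0,-1,0,0,0.5,0,0,0,-1,0,0,0.5,0,0,0,-1,0,0,0.5,0,0,0,-1,0,0,0.3,0,0,0,-1,0,0,0.2,0,0,0,-1,0,0,0,0,0,0,-1,0,0,0,0,0,0,-1],
)

```text
t: 4.57
position: [0.492, 0.1301, 0.2293]
ee_rot: [0.028, 1.0, -0.0, -0.0]
force: [0.2, -0.6, -6.7]
gripper_width: 0.0135
grasp_force: 45.0
```

```bash
python3 - <<'E'
from h import *
s=read_state();print(s["t"],s["position"],s["ee_rot"],s["gripper_width"],s["force"])
f=grab_frame("scene");cv2.imwrite("pics/s1.png",cv2.resize(f[110:310,180:420],None,fx=3,fy=3,interpolation=cv2.INTER_CUBIC))
E
```

```text
4.5667 [0.49199285 0.13010907 0.22931733] [ 2.78698360e-02  9.99611557e-01 -2.45603016e-05 -8.49595045e-05] 0.013488749613930175 [ 0.17265934 -0.57442948 -6.68894952]
```

View pics/s1.png

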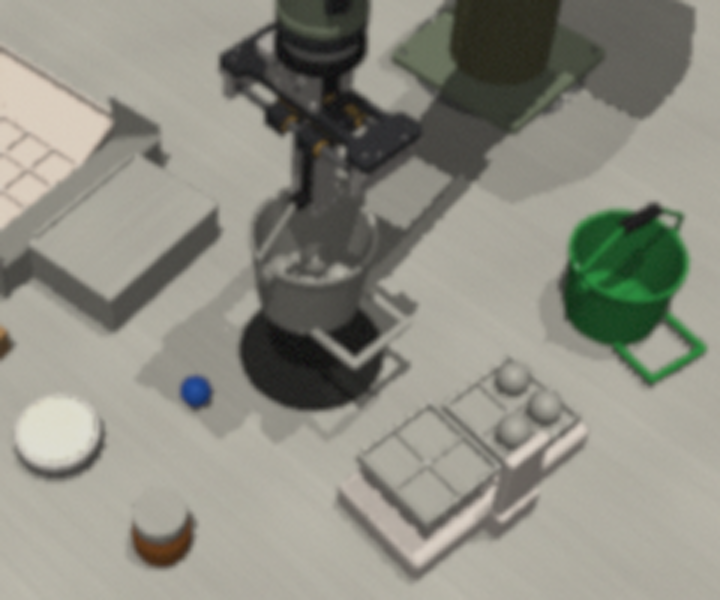

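Request:
carry_out(
  targets=[0.12,-0.35,0,0,0,0.00115,-1,0.12,-0.35,0,0,0,0.00115,-1,0.12,-0.75,0,0,0,0.00115,-1,0.12,-0.75,0,0,0,0.00115,-1,0.12,-0.75,0,0,0,0.00115,-1,0.12,-0.75,0,0,0,0.00115,-1,0.12,-0.75,0,0,0,0.00115,-1,0.12,-0.75,0,0,0,0.00115,-1,0.12,-0.75,0,0,0,0.00115,-1,0.12,-0.75,0,0,0,0.00115,-1,0.12,-0.75,0,0,0,0.00115,-1,0.12,-0.75,0,0,0,0.00115,-1,0.12,-0.75,0,0,0,0.00115,-1,0.12,-0.75,0,0,0,0.00115,-1,0.12,-0.75,0,0,0,0.00115,-1,0.12,-0.35,0,0,0,0.00115,-1,0.12,-0.35,0,0,0,0.00115,-1],
)

```text
t: 6.03
position: [0.5328, -0.0942, 0.229]
ee_rot: [-0.033, 0.999, -0.0, -0.0]
force: [-0.0, 0.4, -7.0]
gripper_width: 0.0137
grasp_force: 45.0
```

Request:
carry_out(
  targets=[0,0,0,0,0,0,-1,0,0,0,0,0,0,-1,0,0,-0.2,0,0,0,-1,0,0,-0.4,0,0,0,-1,0,0,-0.4,0,0,0,-1,0,0,-0.3,0,0,0,-1,0,0,-0.2,0,0,0,-1,0,0,0,0,0,0,-1,0,0,0,0,0,0,-1,0,0,0,0,0,0,-1],
)

```text
t: 6.87
position: [0.5332, -0.0929, 0.1997]
ee_rot: [-0.034, 0.999, -0.0, 0.0]
force: [-0.5, -0.0, -6.8]
gripper_width: 0.0136
grasp_force: 45.0
```

```bash
python3 - <<'E'
from h import *
s=read_state();print(s["t"],s["position"],s["ee_rot"],s["gripper_width"],s["force"])
print("mat",unp("scene",[(284,226.7)],.003))
f=grab_frame("scene");g=grab_frame("top")
a=cv2.resize(f[110:260,120:320],None,fx=3,fy=3,interpolation=cv2.INTER_CUBIC)
cv2.imwrite("pics/s2.png",a)
E
```

```text
6.8667 [ 0.53316701 -0.09292078  0.19971737] [-3.36127789e-02  9.99434863e-01 -1.41038058e-04  3.40842891e-04] 0.013623668317596302 [-0.45248715 -0.03336862 -6.76441075]
mat [[0.4856157 0.1362508 0.003    ]]
```

View pics/s2.png

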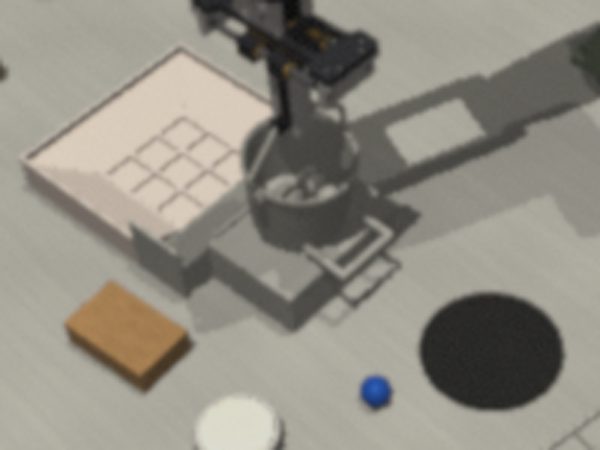

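The pail hangs over the deck, aligned, with its grip at the back. The mat is clear at scene (284,227). I'll lower it and release.

Request:
carry_out(
  targets=[0,0,-0.2,0,0,0,-1,0,0,-0.2,0,0,0,-1,0,0,-0.15,0,0,0,-1,0,0,-0.1,0,0,0,-1,0,0,-0.05,0,0,0,-1,0,0,0,0,0,0,-1,0,0,0,0,0,0,-1],
)

```text
t: 7.55
position: [0.5352, -0.0951, 0.1897]
ee_rot: [-0.033, 0.999, -0.003, 0.003]
force: [-1.7, -2.8, 7.9]
gripper_width: 0.0137
grasp_force: 45.0
```

Request:
carry_out(
  targets=[0,0,0,0,0,0,-0.3,0,0,0,0,0,0,-0.3,0,0,0,0,0,0,-0.3,0,0,0,0,0,0,-0.2,0,0,0,0,0,0,-0.2,0,0,0.3,0,0,0,-0.2,0,0,0.6,0,0,0,-0.2,0,0,0.9,0,0,0,-0.2,0,0,0.9,0,0,0,-0.2,0,0,0.9,0,0,0,-0.2,0,0,0.4,0,0,0,-0.2,0,0,0,0,0,0,-0.2],
)

```text
t: 8.55
position: [0.5346, -0.0934, 0.269]
ee_rot: [-0.034, 0.999, -0.001, 0.003]
force: [0.9, -1.1, 0.8]
gripper_width: 0.0374
grasp_force: 0.0
```

```bash
python3 - <<'E'
from h import *
s=read_state();print(s["t"],s["position"],s["ee_rot"],s["gripper_width"],s["qpos"].round(3))
f=grab_frame("scene");g=grab_frame("top")
a=cv2.resize(f[110:220,180:300],(600,550),interpolation=cv2.INTER_CUBIC)
b=cv2.resize(g[120:235,250:400],None,fx=5,fy=5,interpolation=cv2.INTER_CUBIC)
cv2.imwrite("pics/s3.png",b)
E
```

```text
8.55 [ 0.53464502 -0.09340805  0.26904698] [-0.03358602  0.99943066 -0.0011104   0.00301621] 0.03739840046997501 [-0.333  0.09   1.543  0.     1.502 -1.971]
```

View pics/s3.png

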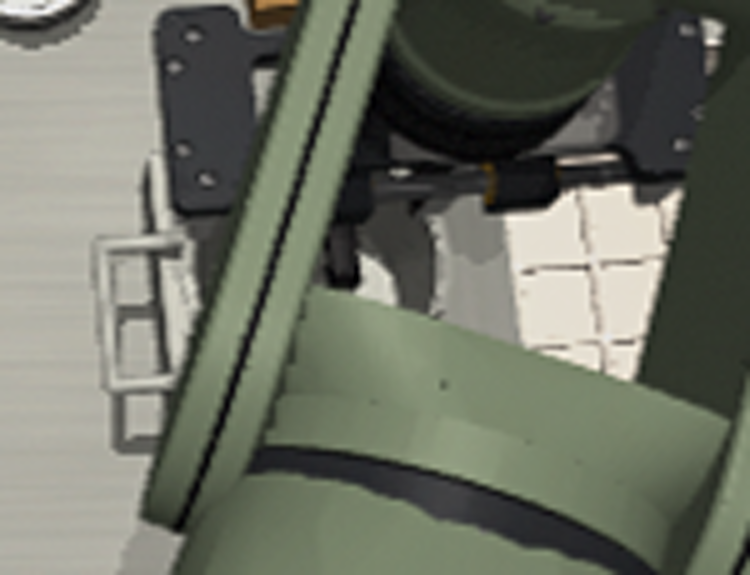

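```bash
python3 - <<'E'
from h import *
b=lambda p:np.array(p)/5+[250,120]
print(unp("top",b([(100,243),(110,385)]),.0785).round(4).tolist())
o=np.array([.5364,-.1529]);th=.068;Rm=np.array([[np.cos(th),-np.sin(th)],[np.sin(th),np.cos(th)]])
print("nominal bar",o+Rm@[0,.155])
E
```

```text
[[0.5622, -0.0033, 0.0785], [0.4918, -0.0069, 0.0785]]
nominal bar [0.52586812 0.00174178]
```

Request:
carry_out(
  targets=[0,1,0,-0.009,-0.0006,0,0,0,1,0,-0.009,-0.0006,0,0,0,1,0,-0.009,-0.0006,0,0,0,1,0,-0.009,-0.0006,0,0,0,1,0,-0.009,-0.0006,0,0,0,1,0,-0.009,-0.0006,0,0,0,1,0,-0.009,-0.0006,0,0,0,0,0,-0.009,-0.0006,0,0,0,0,0,-0.009,-0.0006,0,0,0,0,0,-0.009,-0.0006,0,0,0,0,0,-0.009,-0.0006,0,0,0,0,0,-0.009,-0.0006,0,0,0,0,0,-0.004,-0.0003,0,0,0,0,0,0,0,0,0,0,0,0,0,0,0,0],
)

```text
t: 9.9
position: [0.5324, 0.0472, 0.2643]
ee_rot: [-0.032, 0.938, -0.345, 0.01]
force: [0.4, 0.9, -0.3]
gripper_width: 0.0471
grasp_force: 0.0
```

```bash
python3 - <<'E'
from h import *
s=read_state();print(s["t"],s["position"],R.from_quat(s["ee_rot"]).as_matrix().round(3).tolist(),s["gripper_width"],s["qpos"].round(3))
E
```

```text
9.9 [0.53237526 0.04715327 0.26429792] [[-0.998, -0.053, 0.042], [-0.067, 0.76, -0.647], [0.003, -0.648, -0.762]] 0.04714166502963792 [ 0.329  0.243  1.545 -0.676  1.572 -1.234]
```

Request:
carry_out(
  targets=[-0.035,-0.05,-0.71,0,0,0,-0.4,-0.035,-0.05,-0.71,0,0,0,-0.4,-0.035,-0.05,-0.71,0,0,0,-0.4,-0.035,-0.05,-0.71,0,0,0,-0.4,-0.035,-0.05,-0.71,0,0,0,-0.4,-0.035,-0.05,-0.71,0,0,0,-0.4,-0.035,-0.05,-0.71,0,0,0,-0.4,-0.035,-0.05,-0.71,0,0,0,-0.4,-0.035,-0.05,-0.71,0,0,0,-0.4,-0.035,-0.05,-0.71,0,0,0,-0.4,0,0,0,0,0,0,-0.4,0,0,0,0,0,0,-0.4],
)

```text
t: 10.9
position: [0.5252, 0.0368, 0.1224]
ee_rot: [-0.032, 0.938, -0.346, 0.01]
force: [1.1, -0.3, 0.9]
gripper_width: 0.0283
grasp_force: 0.0
```

```bash
python3 - <<'E'
from h import *
s=read_state();print(s["t"],s["position"],R.from_quat(s["ee_rot"]).as_matrix()[:,2].round(3).tolist(),s["gripper_width"],s["qpos"].round(3))
c=get_calibration("wrist");f=grab_frame("wrist");g=grab_frame("scene")
print(prj("wrist",[(.558,-.001,.075),(.527,-.003,.075),(.497,-.005,.075)],c).round(1).tolist())
print(prj("scene",[(.558,-.001,.075),(.527,-.003,.075),(.497,-.005,.075)]).round(1).tolist())
cv2.imwrite("pics/m1.png",np.hstack([cv2.resize(f,(400,300)),cv2.resize(g[120:240,160:320],(400,300),interpolation=cv2.INTER_CUBIC)]))
E
```

```text
10.9 [0.52517983 0.03681753 0.12236281] [0.042, -0.648, -0.761] 0.02825551187386815 [ 0.317  0.388  1.681 -0.7    1.348 -1.063]
[[250.6, 231.7], [250.7, 199.1], [250.7, 165.6]]
[[235.1, 201.1], [241.9, 195.0], [248.5, 189.3]]
```

View pics/m1.png

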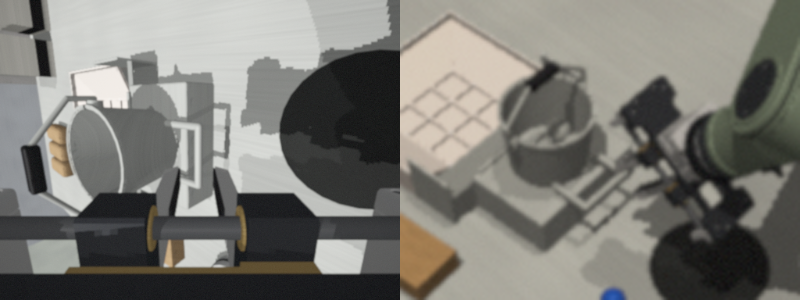

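The wrist half of the picture shows the bar at about (250,156–237) full-scale, matching the prediction (250.6,166–232). The pail is upright on the deck. I'll advance and pinch lightly.

Request:
carry_out(
  targets=[0.034,-0.518,-0.609,0,0,0,-0.4,0.034,-0.518,-0.609,0,0,0,-0.4,0.034,-0.518,-0.609,0,0,0,-0.4,0.034,-0.518,-0.609,0,0,0,-0.4,0.034,-0.518,-0.609,0,0,0,-0.4,0,0,0,0,0,0,-0.4,0,0,0,0,0,0,-0.4],
  grip_force=25,
)

```text
t: 11.58
position: [0.5295, -0.0148, 0.0631]
ee_rot: [-0.031, 0.938, -0.345, 0.012]
force: [0.6, -0.9, 0.2]
gripper_width: 0.0285
grasp_force: 0.0
```

Request:
carry_out(
  targets=[0,0,0,0,0,0,-1,0,0,0,0,0,0,-1,0,0,0,0,0,0,-1,0,0,0,0,0,0,-1,0,0,0,0,0,0,-1,0,0,0,0,0,0,-1],
)

```text
t: 12.08
position: [0.5293, -0.0138, 0.0623]
ee_rot: [-0.032, 0.938, -0.345, 0.012]
force: [0.1, 3.8, -3.0]
gripper_width: 0.0082
grasp_force: 25.0
```

```bash
python3 - <<'E'
from h import *
s=read_state();r=R.from_quat(s["ee_rot"]).as_matrix();print(s["t"],s["position"],s["position"]-.0188*r[:,2],s["gripper_width"],s["grasp_force"],s["force"],s["qpos"].round(3))
# arc about lip edge: station frame y from pivot .006+, local
th=.068;yd=np.array([-np.sin(th),np.cos(th)]);B=s["position"]-.0188*r[:,2]
# bar relative to pivot (y .145,z .014), arcs
P=[]
for a in np.radians(np.arange(0,121,7.5)):
    P.append([.145*np.cos(a)-.014*np.sin(a),.145*np.sin(a)+.014*np.cos(a)])
P=np.array(P); d=np.diff(P,axis=0)
print(np.round(d/.02,2).tolist()); print((P-P[0]).round(3).tolist())
E
```

```text
12.0833 [ 0.5293474  -0.01380036  0.06226972] [ 0.52851873 -0.00165983  0.07660014] 0.008160669602368114 25.001487135887146 [ 0.13238434  3.77807352 -2.97898052] [ 0.226  0.451  1.747 -0.757  1.197 -1.032]
[[-0.15, 0.94], [-0.27, 0.91], [-0.39, 0.87], [-0.5, 0.81], [-0.6, 0.74], [-0.69, 0.65], [-0.77, 0.56], [-0.84, 0.45], [-0.89, 0.34], [-0.93, 0.22], [-0.95, 0.1], [-0.95, -0.03], [-0.94, -0.15], [-0.91, -0.27], [-0.87, -0.39], [-0.81, -0.5]]
[[0.0, 0.0], [-0.003, 0.019], [-0.009, 0.037], [-0.016, 0.054], [-0.026, 0.071], [-0.038, 0.085], [-0.052, 0.098], [-0.068, 0.11], [-0.085, 0.119], [-0.102, 0.125], [-0.121, 0.13], [-0.14, 0.132], [-0.159, 0.131], [-0.178, 0.128], [-0.196, 0.122], [-0.213, 0.115], [-0.23, 0.105]]
```

Request:
carry_out(
  targets=[0.01,-0.15,0,0,0,0,-1,0,-0.07,0.47,0,0,0,-1,0,-0.08,0.47,0,0,0,-1,0.01,-0.13,0.46,0,0,0,-1,0.01,-0.14,0.45,0,0,0,-1,0.01,-0.19,0.44,0,0,0,-1,0.01,-0.2,0.43,0,0,0,-1,0.02,-0.25,0.41,0,0,0,-1,0.02,-0.25,0.4,0,0,0,-1,0.02,-0.3,0.37,0,0,0,-1,0.02,-0.3,0.37,0,0,0,-1,0.02,-0.34,0.33,0,0,0,-1,0.02,-0.35,0.32,0,0,0,-1],
)

```text
t: 13.17
position: [0.5325, -0.0706, 0.1615]
ee_rot: [-0.031, 0.938, -0.345, 0.011]
force: [-0.0, -0.2, -2.7]
gripper_width: 0.0082
grasp_force: 25.0
```

```bash
python3 - <<'E'
from h import *
s=read_state();r=R.from_quat(s["ee_rot"]).as_matrix();print(s["t"],s["position"],s["position"]-.0188*r[:,2],s["gripper_width"],s["grasp_force"],s["force"],s["qpos"].round(3))
f=grab_frame("wrist");g=grab_frame("scene")
cv2.imwrite("pics/m2.png",np.hstack([cv2.resize(f,(400,300)),cv2.resize(g[100:220,160:320],(400,300),interpolation=cv2.INTER_CUBIC)]))
E
```

```text
13.1667 [ 0.53247454 -0.07060087  0.16152028] [ 0.53167032 -0.05843539  0.17583091] 0.008225354448818684 24.992977380752563 [-0.00958301 -0.24848059 -2.69604956] [ 0.122  0.27   1.744 -0.744  1.273 -1.233]
```

View pics/m2.png

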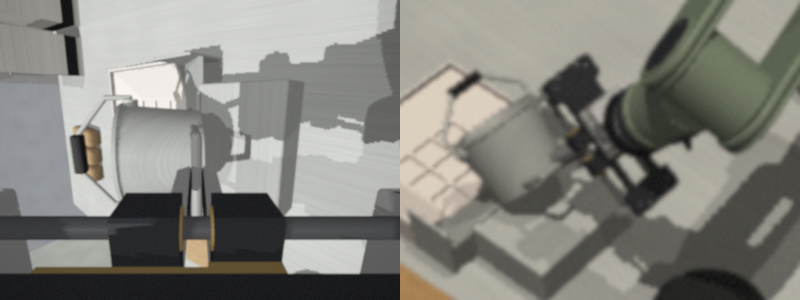

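The pail is tipping about the lip, at roughly 45°, and the grip holds. I'll continue to about 112°.

Request:
carry_out(
  targets=[0.02,-0.38,0.28,0,0,0,-1,0.03,-0.39,0.28,0,0,0,-1,0.03,-0.42,0.23,0,0,0,-1,0.03,-0.42,0.22,0,0,0,-1,0.03,-0.44,0.17,0,0,0,-1,0.03,-0.45,0.17,0,0,0,-1,0.03,-0.46,0.11,0,0,0,-1,0.03,-0.47,0.11,0,0,0,-1,0.03,-0.47,0.05,0,0,0,-1,0.03,-0.48,0.05,0,0,0,-1,0.03,-0.48,-0.01,0,0,0,-1,0.03,-0.47,-0.02,0,0,0,-1,0.03,-0.47,-0.07,0,0,0,-1,0.03,-0.47,-0.08,0,0,0,-1,0.03,-0.46,-0.13,0,0,0,-1,0.03,-0.45,-0.14,0,0,0,-1,0,0,0,0,0,0,-1,0,0,0,0,0,0,-1,0,0,0,0,0,0,-1,0,0,0,0,0,0,-1],
)

```text
t: 14.93
position: [0.5426, -0.2131, 0.186]
ee_rot: [-0.032, 0.938, -0.346, 0.012]
force: [-0.1, -0.3, -4.1]
gripper_width: 0.0081
grasp_force: 25.0
```

```bash
python3 - <<'E'
from h import *
s=read_state();r=R.from_quat(s["ee_rot"]).as_matrix();print(s["t"],s["position"],s["position"]-.0188*r[:,2],s["gripper_width"],s["grasp_force"],s["force"],s["qpos"].round(3))
f=grab_frame("top");g=grab_frame("scene")
cv2.imwrite("pics/m3.png",np.hstack([cv2.resize(f[110:245,270:450],(400,300),interpolation=cv2.INTER_CUBIC),cv2.resize(g[100:220,120:280],(400,300),interpolation=cv2.INTER_CUBIC)]))
E
```

```text
14.9333 [ 0.54263007 -0.21309252  0.1860365 ] [ 0.5417921  -0.20092287  0.20034165] 0.008140531841274794 24.998703002929688 [-0.13282223 -0.30754782 -4.12199213] [-0.149  0.214  1.756 -0.775  1.132 -1.457]
```

View pics/m3.png

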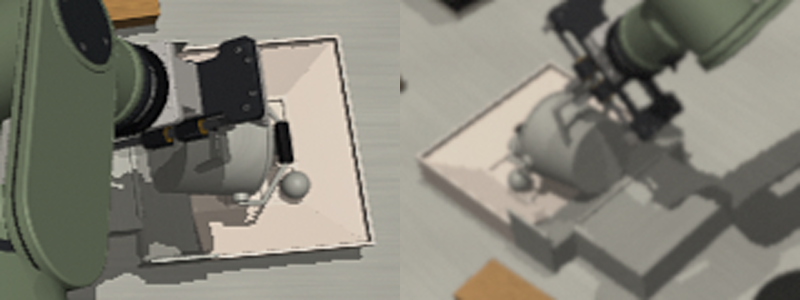

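The pail is mouth-down with a ball in the tray at (295,185) in the left half. The wrist carries only the empty pail's weight (4.1 N), so the pail is hanging freely. I'll lift it clear, and turn the tool while the grip is still light so there is room to swing back.

Request:
carry_out(
  targets=[0,0,0.4,0,0,0,-1,0,0,0.5,0,0,0,-1,0,0,0.5,0,0,0,-1,0,0,0.5,0,0,0,-1,0,0,0.3,0,0,0,-1,0,0,0,0,0,0,-1,0,0.093,-0.016,0.0166,0.0011,0,-1,0,0.093,-0.016,0.0166,0.0011,0,-1,0,0.093,-0.016,0.0166,0.0011,0,-1,0,0.093,-0.016,0.0166,0.0011,0,-1,0,0.093,-0.016,0.0166,0.0011,0,-1,0,0.093,-0.016,0.0166,0.0011,0,-1,0,0.093,-0.016,0.0166,0.0011,0,-1,0,0.093,-0.016,0.0166,0.0011,0,-1,0,0.093,-0.016,0.0166,0.0011,0,-1,0,0.093,-0.016,0.0166,0.0011,0,-1,0,0,0,0,0,0,-1],
)

```text
t: 16.45
position: [0.5408, -0.199, 0.2236]
ee_rot: [-0.03, 0.985, 0.169, -0.007]
force: [-0.4, -1.1, -5.0]
gripper_width: 0.0083
grasp_force: 25.0
```

```bash
python3 - <<'E'
from h import *
s=read_state();r=R.from_quat(s["ee_rot"]).as_matrix();print(s["t"],s["position"],r[:,2],s["position"]-.0188*r[:,2],s["gripper_width"],s["grasp_force"],s["force"],s["qpos"].round(3))
f=grab_frame("top");g=grab_frame("scene")
cv2.imwrite("pics/m4.png",np.hstack([cv2.resize(f[110:245,270:450],(400,300),interpolation=cv2.INTER_CUBIC),cv2.resize(g[80:220,110:290],(400,300),interpolation=cv2.INTER_CUBIC)]))
E
```

```text
16.45 [ 0.54083348 -0.19896747  0.22363898] [-0.0239203   0.33268735 -0.94273376] [ 0.54128318 -0.20522199  0.24136237] 0.008265668421749996 24.999491572380066 [-0.38454408 -1.11002769 -4.95216398] [-0.655  0.327  1.394  0.253  1.649 -2.296]
```

View pics/m4.png

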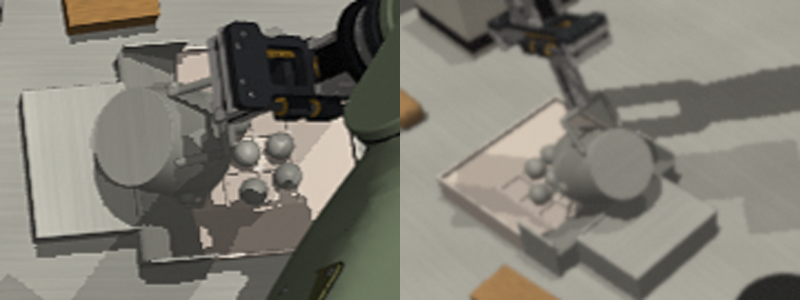

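Four balls are visible in the tray. The pail was dragged round with the tool to about 165°, so even 25 N holds it firmly. I'll take it back over the deck and use the moment reading to track its angle.

Request:
carry_out(
  targets=[-0.01,0.2,0.3,0,0,0,-1,-0.04,0.6,0.3,0,0,0,-1,-0.05,0.7,0.3,0,0,0,-1,-0.05,0.7,0.3,0,0,0,-1,-0.05,0.7,0.3,0,0,0,-1,-0.05,0.7,0,0,0,0,-1,-0.05,0.7,0,0,0,0,-1,-0.05,0.7,0,0,0,0,-1,-0.05,0.7,0,0,0,0,-1,-0.05,0.7,0,0,0,0,-1,-0.05,0.7,0,0,0,0,-1,-0.04,0.6,0,0,0,0,-1,-0.03,0.4,0,0,0,0,-1,0,0,0,0,0,0,-1,0,0,0,0,0,0,-1,0,0,0,0,0,0,-1],
  grip_force=30,
)

```text
t: 17.88
position: [0.5308, -0.0333, 0.2561]
ee_rot: [-0.033, 0.985, 0.169, -0.005]
force: [0.2, 0.7, -4.2]
gripper_width: 0.0084
grasp_force: 30.0
```

```bash
cat > st.py <<'E'
from h import *
s=read_state();r=R.from_quat(s["ee_rot"]).as_matrix()
print(s["t"],s["position"].round(4),"tz",r[:,2].round(3),"gp",(s["position"]-.0188*r[:,2]).round(4),s["gripper_width"].round(4),s["grasp_force"].round(1),"F",s["force"].round(2),"M",s["ft_torque"].round(3),s["qpos"].round(3))
E
python3 st.py; python3 -c "
from h import *
g=grab_frame('scene');cv2.imwrite('pics/m5.png',cv2.resize(g[40:220,120:360],(800,600),interpolation=cv2.INTER_CUBIC))"
```

```text
Traceback (most recent call last):
  File "st.py", line 3, in <module>
    print(s["t"],s["position"].round(4),"tz",r[:,2].round(3),"gp",(s["position"]-.0188*r[:,2]).round(4),s["gripper_width"].round(4),s["grasp_force"].round(1),"F",s["force"].round(2),"M",s["ft_torque"].round(3),s["qpos"].round(3))
                                                                                                        ^^^^^^^^^^^^^^^^^^^^^^^^
AttributeError: 'float' object has no attribute 'round'
```

```bash
sed -i 's/s\["gripper_width"\].round(4),s\["grasp_force"\].round(1)/round(s["gripper_width"],4),round(s["grasp_force"],1)/' st.py; python3 st.py
```

```text
17.9333 [ 0.5309 -0.0334  0.2561] tz [-0.021  0.332 -0.943] gp [ 0.5313 -0.0396  0.2738] 0.0078 30.0 F [-0.22  0.4  -3.8 ] M [-0.526 -0.025  0.018] [-0.422  0.147  1.546  0.299  1.61  -2.071]
```

Request:
carry_out(
  targets=[0,0,0,0,0,0,-1,0,0,0,0,0,0,-1,0,0,0,0,0,0,-1,0,0,0,0,0,0,-1,0,0,0,0,0,0,-1,0,0,0,0,0,0,-1,0,0,0,0,0,0,-1,0,0,0,0,0,0,-1],
  grip_force=13,
)

```text
t: 18.6
position: [0.5307, -0.0327, 0.2562]
ee_rot: [-0.033, 0.985, 0.169, -0.005]
force: [-0.7, 1.0, -4.7]
gripper_width: 0.0082
grasp_force: 13.0
```

```bash
python3 st.py
```

```text
18.6 [ 0.5307 -0.0327  0.2562] tz [-0.022  0.333 -0.943] gp [ 0.5311 -0.0389  0.2739] 0.0082 13.0 F [-0.71  0.97 -4.68] M [-0.408 -0.067  0.005] [-0.421  0.147  1.546  0.3    1.61  -2.071]
```

Request:
carry_out(
  targets=[0,0,0,0,0,0,-1,0,0,0,0,0,0,-1,0,0,0,0,0,0,-1,0,0,0,0,0,0,-1,0,0,0,0,0,0,-1,0,0,0,0,0,0,-1,0,0,0,0,0,0,-1,0,0,0,0,0,0,-1],
  grip_force=8,
)

```text
t: 19.27
position: [0.5307, -0.0327, 0.2561]
ee_rot: [-0.033, 0.985, 0.169, -0.005]
force: [-0.0, -0.1, -5.0]
gripper_width: 0.0085
grasp_force: 8.0
```

```bash
python3 st.py
```

```text
19.2667 [ 0.5307 -0.0327  0.2561] tz [-0.022  0.333 -0.943] gp [ 0.5311 -0.0389  0.2739] 0.0085 8.0 F [-0.   -0.13 -4.97] M [-0.392 -0.035  0.095] [-0.421  0.147  1.546  0.3    1.61  -2.071]
```

Request:
carry_out(
  targets=[0,0.07,0.05,0.0148,0.001,0,-1,0,0.07,0.05,0.0148,0.001,0,-1,0,0.07,0.05,0.0148,0.001,0,-1,0,0.07,0.05,0.0148,0.001,0,-1,0,0.07,0.05,0.0148,0.001,0,-1,0,0.07,0.05,0.0148,0.001,0,-1,0,0,0,0,0,0,-1,0,0,0,0,0,0,-1,0,0,0,0,0,0,-1,0,0,0,0,0,0,-1],
)

```text
t: 20.1
position: [0.5313, -0.0239, 0.2639]
ee_rot: [-0.031, 0.901, 0.433, -0.013]
force: [-1.0, -0.9, 0.5]
gripper_width: 0.0005
grasp_force: 0.0
```

```bash
python3 st.py; python3 -c "
from h import *
g=grab_frame('scene');cv2.imwrite('pics/m6.png',cv2.resize(g[40:220,120:360],(800,600),interpolation=cv2.INTER_CUBIC))"
```

```text
20.1 [ 0.5313 -0.0239  0.2639] tz [-0.051  0.779 -0.625] gp [ 0.5323 -0.0386  0.2756] 0.0005 0.0 F [-1.03 -0.9   0.49] M [-0.345 -0.019  0.064] [-0.626  0.363  1.492  0.683  1.878 -2.258]
```

View pics/m6.png

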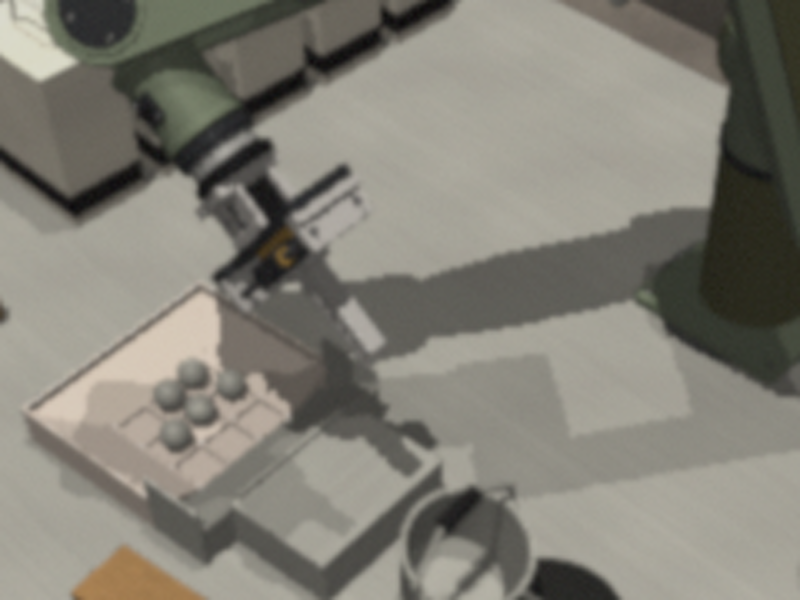

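The pail slipped from the light pinch, but landed upright with its mouth up just behind the deck, near the mat. Its rim is at crop (467,540). All 5 balls are in the tray, around crop (200,400). I'll bring the tool vertical and out of the way, then look.

Request:
carry_out(
  targets=[0,-0.6,0.6,-0.0159,-0.0011,0,0,0,-0.6,0.6,-0.0159,-0.0011,0,0,0,-0.6,0.6,-0.0159,-0.0011,0,0,0,-0.6,0.6,-0.0159,-0.0011,0,0,0,-0.6,0.6,-0.0159,-0.0011,0,0,0,-0.6,0.6,-0.0159,-0.0011,0,0,0,-0.6,0,-0.0159,-0.0011,0,0,0,-0.6,0,-0.0159,-0.0011,0,0,0,-0.6,0,-0.0159,-0.0011,0,0,0,-0.6,0,0,0,0,0,0,-0.6,0,0,0,0,0,0,-0.6,0,0,0,0,0,0,-0.6,0,0,0,0,0,0,0,0,0,0,0,0],
)

```text
t: 21.32
position: [0.5302, -0.1838, 0.3333]
ee_rot: [-0.032, 1.0, -0.001, 0.0]
force: [-0.3, -0.1, 0.2]
gripper_width: 0.0472
grasp_force: 0.0
```

```bash
python3 st.py; python3 - <<'E'
from h import *
f=grab_frame("top");g=grab_frame("scene")
cv2.imwrite("pics/t7.png",f);cv2.imwrite("pics/s7.png",g)
a=cv2.resize(f[120:270,170:320],(400,400),interpolation=cv2.INTER_CUBIC)
b=cv2.resize(g[170:290,200:320],(400,400),interpolation=cv2.INTER_CUBIC)
c=cv2.resize(f,(267,200));d=cv2.resize(g,(267,200));
cv2.imwrite("pics/m7.png",np.vstack([np.hstack([a,b]),np.hstack([c,d,np.zeros((200,266,3),np.uint8)])]))
E
```

```text
21.3167 [ 0.5302 -0.1838  0.3333] tz [ 0.001 -0.002 -1.   ] gp [ 0.5302 -0.1837  0.3521] 0.0472 0.0 F [-0.28 -0.08  0.15] M [ 0.011 -0.018 -0.046] [-4.870e-01  1.080e-01  1.394e+00 -1.000e-03  1.637e+00 -2.121e+00]
```

View pics/m7.png

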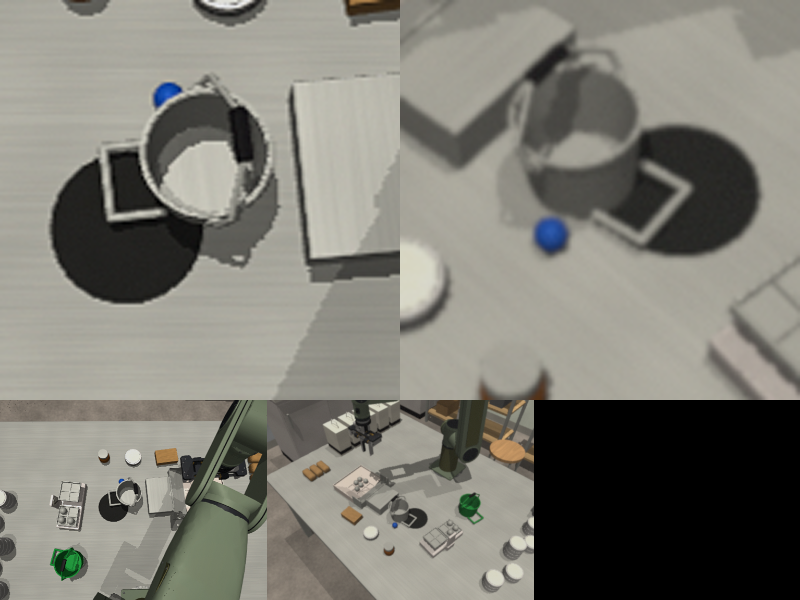

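All pictures are now used. In the top crop the pail stands upright with its rim centre at (206,153), its bar between (102,147) and (110,220), and the mat centred at (126,227). I'll grasp the rim wall above the tip grip.

```bash
python3 - <<'E'
from h import *
k=lambda p:np.array(p)/(400/150)+[170,120]
print("rim",unp("top",k([(206,153),(140,153),(272,153),(206,85),(206,223)]),.092).round(4).tolist())
print("rimpts",unp("top",k([(146,130),(142,165),(155,195),(175,95)]),.092).round(4).tolist())
b=unp("top",k([(102,147),(110,220)]),.02);print("bar",b.round(4).tolist(), np.arctan2(*(b[0]-b[1])[[1,0]]), b.mean(0))
print("mat",unp("top",k([(126,227),(51,227),(126,303)]),.003).round(4).tolist())
k2=lambda p:np.array(p)/(400/120)+[200,170]
print("scene mat",unp("scene",k2([(683,190),(0,0)])-[120,0],.003)[0])
print("scene bar corners",unp("scene",k2([(690-400,187),(640-400,240)]),.018).round(4).tolist())
print("scene rim",unp("scene",k2([(583-400,107)]),.092))
E
```

```text
rim [[0.5378, 0.0524, 0.092], [0.5383, 0.1116, 0.092], [0.5373, -0.007, 0.092], [0.6011, 0.0519, 0.092], [0.4742, 0.0529, 0.092]]
rimpts [[0.5595, 0.1063, 0.092], [0.5273, 0.1098, 0.092], [0.4999, 0.0982, 0.092], [0.5919, 0.0801, 0.092]]
bar [[0.5603, 0.1537, 0.02], [0.4887, 0.1453, 0.02]] 0.11579352414339537 [0.52450858 0.14950903 0.02      ]
mat [[0.4842, 0.1315, 0.003], [0.4849, 0.2043, 0.003], [0.4104, 0.131, 0.003]]
scene mat [0.48452627 0.13900084 0.003     ]
scene bar corners [[0.4859, 0.1482, 0.018], [0.5596, 0.155, 0.018]]
scene rim [[0.52865351 0.05468802 0.092     ]]
```

Request:
carry_out(
  targets=[0,0.6,0,0,0,0.0005,-0.15,0,1,0,0,0,0.0005,-0.15,0,1,0,0,0,0.0005,-0.15,0,1,0,0,0,0.0005,-0.15,0,1,0,0,0,0.0005,-0.15,0,1,0,0,0,0.0005,-0.15,0,1,0,0,0,0.0005,-0.15,0,1,0,0,0,0.0005,-0.15,0,1,-0.8,0,0,0.0005,-0.15,0,1,-0.8,0,0,0.0005,-0.15,0,1,-0.8,0,0,0.0005,-0.15,0,1,-0.8,0,0,0.0005,-0.15,0,1,-0.8,0,0,0.0005,-0.15,-0.05,1,-0.8,0,0,0,-0.15,-0.05,0.8,-0.8,0,0,0,-0.15,0,0.4,-0.8,0,0,0,-0.15,0,0,0,0,0,0,-0.15,0,0,0,0,0,0,-0.15],
)

```text
t: 22.92
position: [0.5274, 0.1167, 0.2053]
ee_rot: [-0.055, 0.998, -0.001, -0.0]
force: [-0.1, 0.1, 0.1]
gripper_width: 0.04
grasp_force: 0.0
```

```bash
python3 st.py; python3 - <<'E'
from h import *
c=get_calibration("wrist");f=grab_frame("wrist");cv2.imwrite("pics/w8.png",f)
# refine pail: search centre maximizing rim edge strength + bar edges
g=cv2.GaussianBlur(cv2.cvtColor(f,cv2.COLOR_BGR2GRAY),(3,3),0)
e=cv2.magnitude(cv2.Sobel(g,cv2.CV_32F,1,0),cv2.Sobel(g,cv2.CV_32F,0,1))
t=np.linspace(0,2*np.pi,180)
best=[]
for cx in np.arange(.515,.556,.001):
  for cy in np.arange(.034,.075,.001):
    sc=0
    for rad in (.060,.057):
      P=np.c_[cx+rad*np.cos(t),cy+rad*np.sin(t),0*t+.0915]
      q=prj("wrist",P,c); ok=(q[:,0]>1)&(q[:,0]<510)&(q[:,1]>1)&(q[:,1]<240)
      q=q[ok].round().astype(int)
      if len(q)<40: continue
      sc+=e[q[:,1],q[:,0]].mean()
    best.append((sc,cx,cy))
best.sort(reverse=True);print(np.round(best[:6],4).tolist())
E
```

```text
22.9167 [0.5274 0.1167 0.2053] tz [-0.    -0.002 -1.   ] gp [0.5274 0.1168 0.2241] 0.04 0.0 F [-0.09  0.05  0.09] M [ 0.03  -0.001  0.003] [ 0.059  0.133  1.627 -0.002  1.382 -1.622]
[[227.5777, 0.536, 0.054], [226.8337, 0.537, 0.054], [223.7401, 0.537, 0.053], [223.2697, 0.535, 0.054], [223.1547, 0.537, 0.055], [222.365, 0.536, 0.053]]
```

Request:
carry_out(
  targets=[0.12,-0.28,-0.7,0,0,0,-0.15,0,0,-0.8,0,0,0,-0.15,0,0,-0.8,0,0,0,-0.15,0,0,-0.8,0,0,0,-0.15,0,0,-0.8,0,0,0,-0.15,0,0,-0.8,0,0,0,-0.15,0,0,-0.8,0,0,0,-0.15,0,0,-0.8,0,0,0,-0.15,0,0,-0.7,0,0,0,-0.15,0,0,-0.3,0,0,0,-0.15,0,0,0,0,0,0,-0.15,0,0,0,0,0,0,-0.15,0,0,0,0,0,0,-1,0,0,0,0,0,0,-1,0,0,0,0,0,0,-1,0,0,0,0,0,0,-1,0,0,0,0,0,0,-1,0,0,0,0,0,0,-1],
  grip_force=45,
)

```text
t: 24.47
position: [0.5313, 0.1094, 0.0604]
ee_rot: [-0.055, 0.999, -0.002, 0.001]
force: [0.2, -9.8, 12.9]
gripper_width: 0.0038
grasp_force: 45.2
```

```bash
python3 st.py
```

```text
24.4667 [0.5313 0.1094 0.0604] tz [ 0.003 -0.004 -1.   ] gp [0.5313 0.1095 0.0792] 0.0038 45.2 F [ 0.23 -9.81 12.88] M [-3.196 -0.433  0.066] [ 0.046  0.303  1.75  -0.004  1.086 -1.632]
```

Request:
carry_out(
  targets=[0,0,0.2,0,0,0,-1,0,0,0.3,0,0,0,-1,0,0,0.4,0,0,0,-1,0,0,0.4,0,0,0,-1,0,0,0.2,0,0,0,-1,0,0,0,0,0,0,-1,-0.25,0.4,0,0,0,0,-1,-0.3,0.5,0,0,0,0,-1,-0.35,0.5,0,0,0,0,-1,-0.35,0.5,0,0,0,0,-1,-0.35,0.5,0,0,0,0,-1,-0.35,0.6,0,0,0,0,-1,-0.3,0.5,0,0,0,0,-1,-0.25,0.4,0,0,0,0,-1,0,0,0,0,0,0,-1,0,0,0,0,0,0,-1],
)

```text
t: 25.8
position: [0.4808, 0.1886, 0.0902]
ee_rot: [-0.055, 0.998, -0.001, 0.001]
force: [-0.6, -0.2, -3.8]
gripper_width: 0.0029
grasp_force: 45.0
```

```bash
python3 st.py
```

```text
25.8 [0.4808 0.1886 0.0902] tz [ 0.003 -0.002 -1.   ] gp [0.4807 0.1887 0.109 ] 0.0029 45.0 F [-0.62 -0.2  -3.79] M [ 0.225 -0.02   0.011] [ 0.208  0.211  1.795 -0.003  1.134 -1.472]
```

Request:
carry_out(
  targets=[0,0,-0.3,0,0,0,-1,0,0,-0.4,0,0,0,-1,0,0,-0.3,0,0,0,-1,0,0,-0.15,0,0,0,-1,0,0,-0.1,0,0,0,-1,0,0,-0.05,0,0,0,-1,0,0,0,0,0,0,-1],
)

```text
t: 26.38
position: [0.4826, 0.1889, 0.0665]
ee_rot: [-0.054, 0.999, -0.0, 0.002]
force: [-3.9, 2.4, 12.1]
gripper_width: 0.0032
grasp_force: 45.1
```

Request:
carry_out(
  targets=[0,0,0,0,0,0,-0.15,0,0,0,0,0,0,-0.15,0,0,0,0,0,0,-0.15,0,0,0,0,0,0,-0.15,0,0,0.4,0,0,0,-0.15,0,0,0.8,0,0,0,-0.15,0,0,0.8,0,0,0,-0.15,0,0,0.8,0,0,0,-0.15,0,0,0.8,0,0,0,-0.15,0,0,0.8,0,0,0,-0.15,0,0,0.8,0,0,0,-0.15,0,0,0.8,0,0,0,-0.15,0,0,0.8,0,0,0,-0.15,0,0,0.8,0,0,0,-0.15,0,0,0.4,0,0,0,-0.15,0,0,0,0,0,0,-0.15],
)

```text
t: 27.72
position: [0.4827, 0.1883, 0.2269]
ee_rot: [-0.054, 0.999, -0.001, 0.004]
force: [0.8, -0.7, 0.7]
gripper_width: 0.0401
grasp_force: 0.0
```

```bash
python3 st.py; cat > rim.py <<'E'
from h import *
def rim(n,f,c,x0,y0,z=.0945,w=.03,vmax=384):
    g=cv2.GaussianBlur(cv2.cvtColor(f,cv2.COLOR_BGR2GRAY),(3,3),0)
    e=cv2.magnitude(cv2.Sobel(g,cv2.CV_32F,1,0),cv2.Sobel(g,cv2.CV_32F,0,1)); e=np.minimum(e,200)
    t=np.linspace(0,2*np.pi,180);best=[]
    for cx in np.arange(x0-w,x0+w,.001):
        for cy in np.arange(y0-w,y0+w,.001):
            P=np.vstack([np.c_[cx+r*np.cos(t),cy+r*np.sin(t),0*t+z] for r in (.06,.057)])
            q=prj(n,P,c).round().astype(int); ok=(q[:,0]>1)&(q[:,0]<510)&(q[:,1]>1)&(q[:,1]<vmax)
            if ok.sum()>60: best.append((e[q[ok,1],q[ok,0]].mean(),cx,cy))
    return np.round(sorted(best,reverse=True)[:3],3).tolist()
E
python3 - <<'E'
from rim import *
c=get_calibration("wrist");f=grab_frame("wrist");cv2.imwrite("pics/w9.png",f)
print(rim("wrist",f,c,.485,.134,vmax=240))
g=grab_frame("scene");cv2.imwrite("pics/s9.png",g);print(rim("scene",g,get_calibration("scene"),.485,.134))
E
```

```text
27.7167 [0.4827 0.1883 0.2269] tz [ 0.007 -0.001 -1.   ] gp [0.4826 0.1883 0.2457] 0.0401 0.0 F [ 0.84 -0.65  0.74] M [0.041 0.04  0.008] [ 0.206  0.063  1.658 -0.003  1.413 -1.472]
[[110.52, 0.484, 0.138], [108.497, 0.484, 0.139], [108.06, 0.484, 0.137]]
[[112.771, 0.486, 0.142], [112.279, 0.487, 0.142], [112.255, 0.487, 0.143]]
```

```bash
cat > balls.py <<'E'
from h import *
mid=np.array([.5475,-.2885]);th=.068;Rm=np.array([[np.cos(th),-np.sin(th)],[np.sin(th),np.cos(th)]])
def detect(n,f,c,box,z,rpx,k=4):
    x0,y0,x1,y1=box
    g=cv2.resize(cv2.cvtColor(f[y0:y1,x0:x1],cv2.COLOR_BGR2GRAY),None,fx=k,fy=k,interpolation=cv2.INTER_CUBIC)
    h=cv2.HoughCircles(cv2.GaussianBlur(g,(5,5),0),cv2.HOUGH_GRADIENT,1,rpx*k*1.4,param1=120,param2=16,minRadius=int(rpx*k*.8),maxRadius=int(rpx*k*1.2))
    if h is None: return []
    out=[]
    for u,v,r in h[0]:
        p=np.array([(u+.5)/k-.5+x0,(v+.5)/k-.5+y0]); out.append((p,r/k,unp(n,[p],z,c)[0]))
    return out
E
python3 - <<'E'
from balls import *
f=grab_frame("top");cv2.imwrite("pics/t10.png",f);c=get_calibration("top")
for p,r,P in detect("top",f,c,(330,120,445,235),.022,6.7): print(p.round(1),round(r,1),P.round(4),"tray",(Rm.T@(P[:2]-mid)).round(3))
g=grab_frame("scene");cv2.imwrite("pics/s10.png",g);c=get_calibration("scene")
for p,r,P in detect("scene",g,c,(125,120,235,205),.022,5): print(p.round(1),round(r,1),P.round(4),"tray",(Rm.T@(P[:2]-mid)).round(3))
E
```

```text
[383.5 196. ] 6.6 [ 0.501  -0.2975  0.022 ] tray [-0.047 -0.006]
[395.5 176.5] 7.6 [ 0.5521 -0.3324  0.022 ] tray [ 0.002 -0.044]
[375.2 163.2] 7.8 [ 0.588  -0.2818  0.022 ] tray [0.041 0.004]
[379.  179.2] 7.8 [ 0.5452 -0.2888  0.022 ] tray [-0.002 -0.   ]
[399.8 188.8] 5.9 [ 0.5196 -0.3411  0.022 ] tray [-0.031 -0.051]
```

Request:
carry_out(
  targets=[0.22,-1,0,0,0,-0.00725,-0.06,0.22,-1,0,0,0,-0.00725,-0.06,0.22,-1,0,0,0,-0.00725,-0.06,0.22,-1,0,0,0,-0.00725,-0.06,0.22,-1,0,0,0,-0.00725,-0.06,0.22,-1,0,0,0,-0.00725,-0.06,0.22,-1,0,0,0,-0.00725,-0.06,0.22,-1,0,0,0,-0.00725,-0.06,0.22,-1,0,0,0,-0.00725,-0.06,0.22,-1,0,0,0,-0.00725,-0.06,0.22,-1,0,0,0,-0.00725,-0.06,0.22,-1,0,0,0,-0.00725,-0.06,0.22,-1,0,0,0,-0.00725,-0.06,0.22,-1,0,0,0,-0.00725,-0.06,0.22,-1,0,0,0,-0.00725,-0.06,0.22,-1,0,0,0,-0.00725,-0.06,0.22,-1,0,0,0,-0.00725,-0.06,0.22,-1,0,0,0,-0.00725,-0.06,0.22,-1,0,0,0,-0.00725,-0.06,0.22,-1,0,0,0,-0.00725,-0.06],
)

```text
t: 29.58
position: [0.5684, -0.2125, 0.2223]
ee_rot: [0.392, 0.92, -0.001, -0.001]
force: [-1.0, 0.1, -0.3]
gripper_width: 0.0444
grasp_force: 0.0
```

Request:
carry_out(
  targets=[0,0,-0.4,0,0,0,-0.06,0,0,0,0,0,0,-0.06,0,0,0,0,0,0,-0.06],
)

```text
t: 29.83
position: [0.5678, -0.2106, 0.214]
ee_rot: [0.39, 0.921, -0.001, -0.002]
force: [-0.3, 0.0, 0.6]
gripper_width: 0.0443
grasp_force: 0.0
```

```bash
python3 st.py; python3 - <<'E'
from balls import *
c=get_calibration("wrist");f=grab_frame("wrist");cv2.imwrite("pics/w11.png",f)
K=c["intrinsics"];T=np.array(c["camera_from_world"]);d=-(T@[.5475,-.2885,.022,1])[2];print("r px",K[0,0]*.016/d)
for p,r,P in detect("wrist",f,c,(0,0,512,300),.022,K[0,0]*.016/d,k=2): print(p.round(1),round(r,1),P.round(4),"tray",(Rm.T@(P[:2]-mid)).round(3))
E
```

```text
29.8333 [ 0.5678 -0.2106  0.214 ] tz [-0.004 -0.    -1.   ] gp [ 0.5679 -0.2106  0.2328] 0.0443 0.0 F [-0.29  0.04  0.56] M [-0.051 -0.008  0.035] [-0.497  0.267  1.45  -0.002  1.428 -1.265]
r px 11.627192678520458
[173.  184.5] 12.6 [ 0.502  -0.2948  0.022 ] tray [-0.046 -0.003]
[225.  218.5] 11.5 [ 0.5856 -0.2814  0.022 ] tray [0.038 0.004]
[163.  212.5] 13.2 [ 0.5179 -0.3349  0.022 ] tray [-0.033 -0.044]
[448.5  23. ] 12.0 [0.6093 0.0822 0.022 ] tray [0.087 0.366]
[199.  204.5] 12.6 [ 0.546  -0.2914  0.022 ] tray [-0.002 -0.003]
```

Request:
carry_out(
  targets=[0.19,-0.725,-0.4,0,0,0,-0.06,0.19,-0.725,-0.4,0,0,0,-0.06,0.19,-0.725,-0.4,0,0,0,-0.06,0.19,-0.725,-0.4,0,0,0,-0.06,0.19,-0.725,-0.4,0,0,0,-0.06,0,0,-0.9,0,0,0,-0.06,0,0,-0.9,0,0,0,-0.06,0,0,-0.9,0,0,0,-0.06,0,0,-0.9,0,0,0,-0.06,0,0,-0.9,0,0,0,-0.06,0,0,-0.9,0,0,0,-0.06,0,0,0,0,0,0,-0.06,0,0,0,0,0,0,-0.06],
  grip_force=20,
)

```text
t: 30.97
position: [0.5869, -0.2843, 0.0661]
ee_rot: [0.391, 0.921, -0.001, -0.001]
force: [-0.1, -1.1, -0.1]
gripper_width: 0.0442
grasp_force: 0.0
```

```bash
python3 st.py
```

```text
30.9667 [ 0.5869 -0.2843  0.0661] tz [-0.003 -0.001 -1.   ] gp [ 0.5869 -0.2843  0.0849] 0.0442 0.0 F [-0.06 -1.1  -0.15] M [-0.012  0.019 -0.005] [-0.582  0.502  1.451 -0.003  1.191 -1.349]
```

Request:
carry_out(
  targets=[0,0,-0.8,0,0,0,-0.06,0,0,-0.8,0,0,0,-0.06,0,0,-0.6,0,0,0,-0.06,0,0,-0.3,0,0,0,-0.06,0,0,-0.15,0,0,0,-0.06,0,0,0,0,0,0,-0.06,0,0,0,0,0,0,-1,0,0,0,0,0,0,-1,0,0,0,0,0,0,-1,0,0,0,0,0,0,-1,0,0,0,0,0,0,-1],
)

```text
t: 31.88
position: [0.5885, -0.2847, 0.0159]
ee_rot: [0.391, 0.921, -0.001, 0.001]
force: [-0.2, 0.2, 1.6]
gripper_width: 0.031
grasp_force: 20.0
```

Request:
carry_out(
  targets=[0,0,0.4,0,0,0,-1,0,0,0.9,0,0,0,-1,0,0,0.9,0,0,0,-1,0,0,0.9,0,0,0,-1,0,0,0.9,0,0,0,-1,0,0,0.9,0,0,0,-1,0,0,0.9,0,0,0,-1,0,0,0.9,0,0,0,-1,0,0,0.9,0,0,0,-1,0,0,0.9,0,0,0,-1,0,0,0.9,0,0,0,-1,0,0,0,0,0,0,-1],
)

```text
t: 32.88
position: [0.5903, -0.2857, 0.2086]
ee_rot: [0.391, 0.921, -0.002, 0.005]
force: [1.6, 0.5, -0.0]
gripper_width: 0.0309
grasp_force: 20.0
```

```bash
python3 st.py
```

```text
32.8833 [ 0.5903 -0.2857  0.2086] tz [ 0.007 -0.008 -1.   ] gp [ 0.5901 -0.2856  0.2274] 0.0309 20.0 F [ 1.62  0.49 -0.04] M [-0.004 -0.004 -0.002] [-0.581  0.367  1.332 -0.002  1.433 -1.349]
```

Request:
carry_out(
  targets=[-0.033,0.5,0,0,0,0,-1,-0.033,1,0,0,0,0,-1,-0.033,1,0,0,0,0,-1,-0.033,1,0,0,0,0,-1,-0.033,1,0,0,0,0,-1,-0.033,1,0,0,0,0,-1,-0.033,1,0,0,0,0,-1,-0.033,1,0,0,0,0,-1,-0.033,1,0,0,0,0,-1,-0.033,1,0,0,0,0,-1,-0.033,1,0,0,0,0,-1,-0.033,1,0,0,0,0,-1,-0.033,1,0,0,0,0,-1,-0.033,1,0,0,0,0,-1,-0.033,1,0,0,0,0,-1,-0.033,1,0,0,0,0,-1,-0.033,1,0,0,0,0,-1,-0.033,1,0,0,0,0,-1,-0.033,1,0,0,0,0,-1,-0.033,1,0,0,0,0,-1],
)

```text
t: 34.55
position: [0.5728, 0.1072, 0.2009]
ee_rot: [0.39, 0.921, -0.002, -0.001]
force: [-1.1, -0.2, -0.6]
gripper_width: 0.0311
grasp_force: 20.0
```

Request:
carry_out(
  targets=[-0.033,1,0,0,0,0,-1,-0.033,1,0,0,0,0,-1,-0.033,1,0,0,0,0,-1,-0.033,1,0,0,0,0,-1,-0.033,1,0,0,0,0,-1,-0.033,1,0,0,0,0,-1,-0.033,1,0,0,0,0,-1,-0.033,1,0,0,0,0,-1,-0.033,1,0,0,0,0,-1,-0.033,1,0,0,0,0,-1,-0.033,0.7,0,0,0,0,-1,-0.033,0.5,0,0,0,0,-1,0,0,0,0,0,0,-1,0,0,0,0,0,0,-1],
)

```text
t: 35.72
position: [0.5663, 0.3295, 0.2023]
ee_rot: [0.39, 0.921, -0.002, 0.0]
force: [0.0, -0.4, -1.4]
gripper_width: 0.0305
grasp_force: 20.0
```

```bash
python3 st.py; python3 - <<'E'
from h import *
# refine far pan from wrist: rim square outer 95?, fit edge strength of rim square at floor+8
c=get_calibration("wrist");f=grab_frame("wrist");cv2.imwrite("pics/w12.png",f)
g=cv2.GaussianBlur(cv2.cvtColor(f,cv2.COLOR_BGR2GRAY),(3,3),0)
e=np.minimum(cv2.magnitude(cv2.Sobel(g,cv2.CV_32F,1,0),cv2.Sobel(g,cv2.CV_32F,0,1)),150)
l=np.linspace(-1,1,60)
def sq(h,z): return np.vstack([np.c_[h*l,0*l+h,0*l+z],np.c_[h*l,0*l-h,0*l+z],np.c_[0*l+h,h*l,0*l+z],np.c_[0*l-h,h*l,0*l+z]])
cross=np.vstack([np.c_[.046*l,0*l+s,0*l+.083] for s in(-.0025,.0025)]+[np.c_[0*l+s,.046*l,0*l+.083] for s in(-.0025,.0025)])
M=np.vstack([sq(.046,.087),cross]);best=[]
for yaw in (-.13,-.115,-.1,-.085,-.07):
  Rz=R.from_euler("z",yaw).as_matrix()
  for x in np.arange(.536,.557,.001):
    for y in np.arange(.315,.336,.001):
      q=prj("wrist",M@Rz.T+[x,y,0],c).round().astype(int);ok=(q[:,0]>0)&(q[:,0]<511)&(q[:,1]>0)&(q[:,1]<230)
      if ok.sum()>80: best.append((e[q[ok,1],q[ok,0]].mean(),x,y,yaw,ok.sum()))
best.sort(reverse=True);print(np.round(best[:6],3).tolist())
f=grab_frame("top");c=get_calibration("top");cv2.imwrite("pics/t12.png",f)
E
```

```text
35.7167 [0.5663 0.3295 0.2023] tz [-0.001 -0.004 -1.   ] gp [0.5664 0.3296 0.2211] 0.0305 20.0 F [ 0.04 -0.38 -1.38] M [-0.047  0.044 -0.006] [ 0.397  0.379  1.328 -0.003  1.437 -0.372]
[[58.02, 0.542, 0.334, -0.07, 480.0], [57.419, 0.551, 0.333, -0.07, 474.0], [56.989, 0.551, 0.334, -0.085, 476.0], [56.727, 0.55, 0.333, -0.1, 476.0], [56.678, 0.547, 0.334, -0.07, 480.0], [56.532, 0.543, 0.334, -0.07, 480.0]]
```

```bash
cat > pan.py <<'E'
from h import *
from scipy.optimize import minimize
l=np.linspace(-1,1,80)
def sq(h,z): return np.vstack([np.c_[h*l,0*l+h,0*l+z],np.c_[h*l,0*l-h,0*l+z],np.c_[0*l+h,h*l,0*l+z],np.c_[0*l-h,h*l,0*l+z]])
def fit(n,f,c,floor,x0,y0):
    k=4;g=cv2.resize(cv2.cvtColor(f,cv2.COLOR_BGR2GRAY),None,fx=k,fy=k,interpolation=cv2.INTER_CUBIC)
    d=np.abs(cv2.Laplacian(cv2.GaussianBlur(g,(0,0),3),cv2.CV_32F)); d=np.minimum(d,np.percentile(d,99.5))
    cross=np.vstack([np.c_[.046*l,0*l,0*l+floor+.004],np.c_[0*l,.046*l,0*l+floor+.004]])
    M=np.vstack([sq(.0465,floor+.008),cross]);best=[]
    for yaw in np.arange(-.14,-.05,.015):
      Rz=R.from_euler("z",yaw).as_matrix()
      for x in np.arange(x0-.012,x0+.012,.001):
        for y in np.arange(y0-.012,y0+.012,.001):
          q=((prj(n,M@Rz.T+[x,y,0],c)+.5)*k-.5).round().astype(int)
          best.append((d[q[:,1],q[:,0]].mean(),x,y,yaw))
    return np.round(sorted(best,reverse=True)[:4],3).tolist()
E
python3 - <<'E'
from pan import *
c=get_calibration("top");print(fit("top",cv2.imread("pics/top0.png"),c,.079,.546,.325))
print(fit("scene",cv2.imread("pics/scene0.png"),get_calibration("scene"),.079,.546,.325))
E
```

```text
[[2.069, 0.542, 0.326, -0.125], [2.046, 0.545, 0.326, -0.095], [2.046, 0.542, 0.326, -0.11], [2.042, 0.546, 0.325, -0.095]]
[[1.352, 0.554, 0.333, -0.125], [1.333, 0.547, 0.334, -0.11], [1.317, 0.556, 0.333, -0.11], [1.315, 0.555, 0.333, -0.14]]
```

Request:
carry_out(
  targets=[0.15,0.5,-0.5,0,0,0,-1,0,0.42,-0.9,0,0,0,-1,0,0,-0.9,0,0,0,-1,0,0,-0.9,0,0,0,-1,0,0,-0.9,0,0,0,-1,0,0,-0.6,0,0,0,-1,0,0,-0.3,0,0,0,-1,0,0,0,0,0,0,-1,0,0,0,0,0,0,-1],
)

```text
t: 36.57
position: [0.5703, 0.348, 0.1033]
ee_rot: [0.391, 0.92, -0.001, 0.001]
force: [-0.3, -0.0, 0.0]
gripper_width: 0.0309
grasp_force: 20.0
```

```bash
python3 st.py
```

```text
36.5667 [0.5703 0.348  0.1033] tz [ 0.    -0.003 -1.   ] gp [0.5703 0.3481 0.1221] 0.0309 20.0 F [-0.33 -0.01  0.03] M [0.003 0.011 0.025] [ 0.42   0.49   1.384 -0.003  1.268 -0.347]
```

Request:
carry_out(
  targets=[0,0,-0.3,0,0,0,-1,0,0,-0.2,0,0,0,-1,0,0,-0.1,0,0,0,-1,0,0,0,0,0,0,-1,0,0,0,0,0,0,-1,0,0,0,0,0,0,-0.06,0,0,0,0,0,0,-0.06,0,0,0,0,0,0,-0.06,0,0,0,0,0,0,-0.06,0,0,0.3,0,0,0,-0.06,0,0,0.7,0,0,0,-0.06,0,0,0.9,0,0,0,-0.06,0,0,0.9,0,0,0,-0.06,0,0,0.9,0,0,0,-0.06,0,0,0.9,0,0,0,-0.06,0,0,0.9,0,0,0,-0.06],
)

```text
t: 37.9
position: [0.5703, 0.3483, 0.2039]
ee_rot: [0.391, 0.921, -0.001, 0.001]
force: [-0.0, -0.2, -0.4]
gripper_width: 0.0437
grasp_force: 0.0
```

```bash
python3 st.py; cat > far.py <<'E'
from balls import *
c=get_calibration("wrist");f=grab_frame("wrist");K=c["intrinsics"];T=np.array(c["camera_from_world"])
d=-(T@[.546,.329,.095,1])[2];r0=K[0,0]*.016/d;pm=np.array([.546,.329]);Q=R.from_euler("z",-.1).as_matrix()[:2,:2]
print("wrist r",r0)
for p,r,P in detect("wrist",f,c,(0,0,512,300),.095,r0,k=2): print(p.round(1),round(r,1),P.round(4),"pan",(Q.T@(P[:2]-pm)).round(3))
E
python3 far.py
```

```text
37.9 [0.5703 0.3483 0.2039] tz [ 0.002 -0.002 -1.   ] gp [0.5703 0.3483 0.2227] 0.0437 0.0 F [-0.03 -0.24 -0.45] M [ 0.015  0.032 -0.003] [ 0.42   0.403  1.292 -0.003  1.445 -0.348]
wrist r 15.24952116017854
[184.5 105. ] 16.0 [0.4657 0.3632 0.095 ] pan [-0.083  0.026]
[156.5  72.5] 17.2 [0.4271 0.3672 0.095 ] pan [-0.122  0.026]
[251.  184.5] 14.6 [0.5681 0.351  0.095 ] pan [0.02  0.024]
```

Request:
carry_out(
  targets=[-0.038,-1,0,0,0,0,-0.06,-0.038,-1,0,0,0,0,-0.06,-0.038,-1,0,0,0,0,-0.06,-0.038,-1,0,0,0,0,-0.06,-0.038,-1,0,0,0,0,-0.06,-0.038,-1,0,0,0,0,-0.06,-0.038,-1,0,0,0,0,-0.06,-0.038,-1,0,0,0,0,-0.06,-0.038,-1,0,0,0,0,-0.06,-0.038,-1,0,0,0,0,-0.06,-0.038,-1,0,0,0,0,-0.06,-0.038,-1,0,0,0,0,-0.06,-0.038,-1,0,0,0,0,-0.06,-0.038,-1,0,0,0,0,-0.06,-0.038,-1,0,0,0,0,-0.06,-0.038,-1,0,0,0,0,-0.06,-0.038,-1,0,0,0,0,-0.06,-0.038,-1,0,0,0,0,-0.06,-0.038,-1,0,0,0,0,-0.06,-0.038,-1,0,0,0,0,-0.06],
)

```text
t: 39.62
position: [0.5549, -0.053, 0.202]
ee_rot: [0.391, 0.921, -0.001, 0.001]
force: [0.1, 0.4, 0.6]
gripper_width: 0.0442
grasp_force: 0.0
```

Request:
carry_out(
  targets=[-0.038,-1,0,0,0,0,-0.06,-0.038,-1,0,0,0,0,-0.06,-0.038,-1,0,0,0,0,-0.06,-0.038,-1,0,0,0,0,-0.06,-0.038,-1,0,0,0,0,-0.06,-0.038,-1,0,0,0,0,-0.06,-0.038,-1,0,0,0,0,-0.06,-0.038,-1,0,0,0,0,-0.06,-0.038,-1,0,0,0,0,-0.06,-0.038,-1,0,0,0,0,-0.06,-0.038,-0.8,0,0,0,0,-0.06,0,-0.5,0,0,0,0,-0.06,0,0,0,0,0,0,-0.06,0,0,0,0,0,0,-0.06],
)

```text
t: 40.78
position: [0.5464, -0.2779, 0.2012]
ee_rot: [0.391, 0.92, -0.001, 0.0]
force: [0.4, -0.6, -0.3]
gripper_width: 0.044
grasp_force: 0.0
```

```bash
python3 st.py; cat > tr.py <<'E'
from balls import *
c=get_calibration("wrist");f=grab_frame("wrist");K=c["intrinsics"];T=np.array(c["camera_from_world"])
d=-(T@[.5475,-.2885,.022,1])[2]
for p,r,P in detect("wrist",f,c,(0,0,512,300),.022,K[0,0]*.016/d,k=2): print(p.round(1),round(r,1),P.round(4),"tray",(Rm.T@(P[:2]-mid)).round(3))
E
python3 tr.py
```

```text
40.7833 [ 0.5464 -0.2779  0.2012] tz [ 0.    -0.002 -1.   ] gp [ 0.5463 -0.2778  0.22  ] 0.044 0.0 F [ 0.43 -0.56 -0.26] M [-0.078 -0.011  0.013] [-0.611  0.289  1.449 -0.002  1.402 -1.378]
[244.  181.5] 12.6 [ 0.5458 -0.2903  0.022 ] tray [-0.002 -0.002]
[202.5 192.5] 14.2 [ 0.5167 -0.3389  0.022 ] tray [-0.034 -0.048]
[229. 207.] 12.5 [ 0.5554 -0.3293  0.022 ] tray [ 0.005 -0.041]
```

Request:
carry_out(
  targets=[0,-0.62,-0.5,0,0,0,-0.06,0,0,-0.9,0,0,0,-0.06,0,0,-0.9,0,0,0,-0.06,0,0,-0.9,0,0,0,-0.06,0,0,-0.9,0,0,0,-0.06,0,0,-0.9,0,0,0,-0.06,0,0,-0.9,0,0,0,-0.06,0,0,-0.9,0,0,0,-0.06,0,0,-0.9,0,0,0,-0.06,0,0,-0.8,0,0,0,-0.06,0,0,-0.5,0,0,0,-0.06,0,0,-0.15,0,0,0,-0.06,0,0,0,0,0,0,-0.06,0,0,0,0,0,0,-0.06,0,0,0,0,0,0,-1,0,0,0,0,0,0,-1,0,0,0,0,0,0,-1,0,0,0,0,0,0,-1,0,0,0,0,0,0,-1],
)

```text
t: 42.42
position: [0.5471, -0.291, 0.0193]
ee_rot: [0.391, 0.921, -0.002, 0.002]
force: [-1.0, 0.2, 3.9]
gripper_width: 0.0308
grasp_force: 20.0
```

Request:
carry_out(
  targets=[0,0,0.4,0,0,0,-1,0,0,0.9,0,0,0,-1,0,0,0.9,0,0,0,-1,0,0,0.9,0,0,0,-1,0,0,0.9,0,0,0,-1,0,0,0.9,0,0,0,-1,0,0,0.9,0,0,0,-1,0,0,0.9,0,0,0,-1,0,0,0.9,0,0,0,-1,0,0,0.9,0,0,0,-1,0,0,0.9,0,0,0,-1,0,0,0,0,0,0,-1],
)

```text
t: 43.42
position: [0.5484, -0.2917, 0.2111]
ee_rot: [0.391, 0.921, -0.002, 0.004]
force: [-0.4, -0.3, 0.1]
gripper_width: 0.0309
grasp_force: 20.0
```

```bash
python3 st.py;python3 tr.py
```

```text
43.4167 [ 0.5484 -0.2917  0.2111] tz [ 0.006 -0.008 -1.   ] gp [ 0.5482 -0.2916  0.2299] 0.0309 20.0 F [-0.37 -0.29  0.15] M [-0.08  -0.044  0.01 ] [-0.627  0.293  1.424 -0.002  1.416 -1.395]
[232.5 193. ] 11.5 [ 0.5501 -0.3292  0.022 ] tray [-0.    -0.041]
```

Request:
carry_out(
  targets=[0.026,0.5,0,0,0,0,-1,0.026,1,0,0,0,0,-1,0.026,1,0,0,0,0,-1,0.026,1,0,0,0,0,-1,0.026,1,0,0,0,0,-1,0.026,1,0,0,0,0,-1,0.026,1,0,0,0,0,-1,0.026,1,0,0,0,0,-1,0.026,1,0,0,0,0,-1,0.026,1,0,0,0,0,-1,0.026,1,0,0,0,0,-1,0.026,1,0,0,0,0,-1,0.026,1,0,0,0,0,-1,0.026,1,0,0,0,0,-1,0.026,1,0,0,0,0,-1,0.026,1,0,0,0,0,-1,0.026,1,0,0,0,0,-1,0.026,1,0,0,0,0,-1,0.026,1,0,0,0,0,-1,0.026,1,0,0,0,0,-1],
)

```text
t: 45.13
position: [0.5547, 0.1013, 0.2037]
ee_rot: [0.39, 0.921, -0.002, -0.002]
force: [0.4, -1.0, -0.7]
gripper_width: 0.0308
grasp_force: 20.0
```

Request:
carry_out(
  targets=[0.026,1,0,0,0,0,-1,0.026,1,0,0,0,0,-1,0.026,1,0,0,0,0,-1,0.026,1,0,0,0,0,-1,0.026,1,0,0,0,0,-1,0.026,1,0,0,0,0,-1,0.026,1,0,0,0,0,-1,0.026,1,0,0,0,0,-1,0.026,1,0,0,0,0,-1,0.026,0.8,0,0,0,0,-1,0,0.6,0,0,0,0,-1,0,0.2,0,0,0,0,-1,0,0,0,0,0,0,-1,0,0,0,0,0,0,-1],
)

```text
t: 46.3
position: [0.5617, 0.3112, 0.2057]
ee_rot: [0.391, 0.921, -0.002, 0.0]
force: [-0.2, 0.3, -0.2]
gripper_width: 0.0305
grasp_force: 20.0
```

```bash
python3 st.py
```

```text
46.3 [0.5617 0.3112 0.2057] tz [-0.001 -0.004 -1.   ] gp [0.5617 0.3112 0.2245] 0.0305 20.0 F [-0.19  0.29 -0.16] M [-0.061  0.063  0.004] [ 0.373  0.349  1.362 -0.003  1.433 -0.395]
```

Request:
carry_out(
  targets=[0.1,-0.1,-0.5,0,0,0,-1,0,0,-0.9,0,0,0,-1,0,0,-0.9,0,0,0,-1,0,0,-0.9,0,0,0,-1,0,0,-0.9,0,0,0,-1,0,0,-0.6,0,0,0,-1,0,0,-0.4,0,0,0,-1,0,0,-0.3,0,0,0,-1,0,0,-0.15,0,0,0,-1,0,0,0,0,0,0,-1,0,0,0,0,0,0,-1],
)

```text
t: 47.22
position: [0.5646, 0.3098, 0.096]
ee_rot: [0.391, 0.921, -0.001, 0.001]
force: [0.0, 0.1, -0.3]
gripper_width: 0.0309
grasp_force: 20.0
```

Request:
carry_out(
  targets=[0,0,0,0,0,0,-0.06,0,0,0,0,0,0,-0.06,0,0,0,0,0,0,-0.06,0,0,0,0,0,0,-0.06,0,0,0.3,0,0,0,-0.06,0,0,0.7,0,0,0,-0.06,0,0,0.9,0,0,0,-0.06,0,0,0.9,0,0,0,-0.06,0,0,0.9,0,0,0,-0.06,0,0,0.9,0,0,0,-0.06,0,0,0.9,0,0,0,-0.06],
)

```text
t: 48.13
position: [0.564, 0.3097, 0.2067]
ee_rot: [0.391, 0.921, -0.001, 0.001]
force: [-0.6, -0.3, 0.0]
gripper_width: 0.0442
grasp_force: 0.0
```

```bash
python3 st.py; python3 far.py; python3 - <<'E'
from balls import *
f=grab_frame("top");cv2.imwrite("pics/t13.png",f);c=get_calibration("top")
for p,r,P in detect("top",f,c,(330,120,445,235),.022,6.7): print(p.round(1),round(r,1),P.round(4),"tray",(Rm.T@(P[:2]-mid)).round(3))
E
```

```text
48.1333 [0.564  0.3097 0.2067] tz [ 0.001 -0.003 -1.   ] gp [0.564  0.3097 0.2255] 0.0442 0.0 F [-0.58 -0.27  0.03] M [-0.052  0.024 -0.028] [ 0.369  0.35   1.358 -0.003  1.434 -0.399]
wrist r 15.404882174122582
[213.5  81. ] 15.8 [0.4643 0.3607 0.095 ] pan [-0.084  0.023]
[281.5 161.5] 15.0 [0.5678 0.3516 0.095 ] pan [0.019 0.025]
[187.   49.5] 16.0 [0.4275 0.364  0.095 ] pan [-0.121  0.023]
[156.5  76. ] 17.1 [0.4217 0.3258 0.095 ] pan [-0.123 -0.016]
[251.5 185. ] 15.4 [0.5628 0.3119 0.095 ] pan [ 0.018 -0.015]
[383.5 196.2] 6.7 [ 0.5004 -0.2975  0.022 ] tray [-0.048 -0.006]
[395.2 174.2] 7.0 [ 0.5581 -0.3322  0.022 ] tray [ 0.008 -0.044]
[398.8 189.8] 7.3 [ 0.517  -0.3383  0.022 ] tray [-0.034 -0.048]
[339. 221.] 6.1 [ 0.4377 -0.1794  0.022 ] tray [-0.102  0.116]
```

Request:
carry_out(
  targets=[-0.1,-1,0,0,0,0,-0.06,-0.1,-1,0,0,0,0,-0.06,-0.1,-1,0,0,0,0,-0.06,-0.1,-1,0,0,0,0,-0.06,-0.1,-1,0,0,0,0,-0.06,-0.1,-1,0,0,0,0,-0.06,-0.1,-1,0,0,0,0,-0.06,-0.1,-1,0,0,0,0,-0.06,-0.1,-1,0,0,0,0,-0.06,-0.1,-1,0,0,0,0,-0.06,-0.1,-1,0,0,0,0,-0.06,-0.1,-1,0,0,0,0,-0.06,-0.1,-1,0,0,0,0,-0.06,-0.1,-1,0,0,0,0,-0.06,-0.1,-1,0,0,0,0,-0.06,-0.1,-1,0,0,0,0,-0.06,-0.1,-1,0,0,0,0,-0.06,-0.1,-1,0,0,0,0,-0.06,-0.1,-1,0,0,0,0,-0.06,-0.1,-1,0,0,0,0,-0.06],
)

```text
t: 49.9
position: [0.5231, -0.0911, 0.204]
ee_rot: [0.391, 0.921, -0.001, -0.0]
force: [-0.6, 0.1, -1.0]
gripper_width: 0.0439
grasp_force: 0.0
```

Request:
carry_out(
  targets=[-0.1,-1,0,0,0,0,-0.06,-0.1,-1,0,0,0,0,-0.06,-0.1,-1,0,0,0,0,-0.06,-0.1,-1,0,0,0,0,-0.06,-0.1,-1,0,0,0,0,-0.06,-0.1,-1,0,0,0,0,-0.06,-0.1,-1,0,0,0,0,-0.06,-0.1,-1,0,0,0,0,-0.06,-0.1,-0.9,0,0,0,0,-0.06,-0.1,-0.6,0,0,0,0,-0.06,0,-0.3,0,0,0,0,-0.06,0,0,0,0,0,0,-0.06,0,0,0,0,0,0,-0.06],
)

```text
t: 50.98
position: [0.5039, -0.2858, 0.2047]
ee_rot: [0.391, 0.921, -0.001, 0.0]
force: [-0.4, 0.3, -1.2]
gripper_width: 0.0445
grasp_force: 0.0
```

```bash
python3 st.py; python3 tr.py
```

```text
50.9833 [ 0.5039 -0.2858  0.2047] tz [-0.    -0.002 -1.   ] gp [ 0.5039 -0.2858  0.2235] 0.0445 0.0 F [-0.38  0.33 -1.19] M [0.    0.009 0.022] [-0.664  0.216  1.532 -0.002  1.393 -1.432]
[256.  223.5] 12.0 [ 0.5559 -0.3298  0.022 ] tray [ 0.006 -0.042]
[244.  178.5] 12.0 [ 0.5008 -0.2958  0.022 ] tray [-0.047 -0.004]
[232.  208.5] 12.6 [ 0.5177 -0.3369  0.022 ] tray [-0.033 -0.046]
```

Request:
carry_out(
  targets=[-0.14,-0.48,-0.5,0,0,0,-0.06,0,0,-0.9,0,0,0,-0.06,0,0,-0.9,0,0,0,-0.06,0,0,-0.9,0,0,0,-0.06,0,0,-0.9,0,0,0,-0.06,0,0,-0.9,0,0,0,-0.06,0,0,-0.9,0,0,0,-0.06,0,0,-0.9,0,0,0,-0.06,0,0,-0.9,0,0,0,-0.06,0,0,-0.8,0,0,0,-0.06,0,0,-0.5,0,0,0,-0.06,0,0,-0.3,0,0,0,-0.06,0,0,0,0,0,0,-0.06,0,0,0,0,0,0,-0.06,0,0,0,0,0,0,-1,0,0,0,0,0,0,-1,0,0,0,0,0,0,-1,0,0,0,0,0,0,-1,0,0,0,0,0,0,-1],
)

```text
t: 52.62
position: [0.502, -0.2966, 0.0202]
ee_rot: [0.391, 0.921, -0.002, 0.002]
force: [0.9, -0.1, 3.9]
gripper_width: 0.0308
grasp_force: 20.0
```

Request:
carry_out(
  targets=[0,0,0.4,0,0,0,-1,0,0,0.9,0,0,0,-1,0,0,0.9,0,0,0,-1,0,0,0.9,0,0,0,-1,0,0,0.9,0,0,0,-1,0,0,0.9,0,0,0,-1,0,0,0.9,0,0,0,-1,0,0,0.9,0,0,0,-1,0,0,0.9,0,0,0,-1,0,0,0.9,0,0,0,-1,0,0,0.9,0,0,0,-1,0,0,0,0,0,0,-1],
)

```text
t: 53.62
position: [0.503, -0.2975, 0.2119]
ee_rot: [0.391, 0.921, -0.002, 0.004]
force: [1.6, -0.1, 0.1]
gripper_width: 0.0308
grasp_force: 20.0
```

```bash
python3 st.py;python3 tr.py
```

```text
53.6167 [ 0.503  -0.2975  0.2119] tz [ 0.006 -0.008 -1.   ] gp [ 0.5029 -0.2973  0.2307] 0.0308 20.0 F [ 1.63 -0.13  0.1 ] M [-0.029 -0.003 -0.009] [-0.681  0.215  1.518 -0.002  1.399 -1.448]
[237. 199.] 12.6 [ 0.515  -0.3372  0.022 ] tray [-0.036 -0.046]
```

Request:
carry_out(
  targets=[0.03,0.5,0,0,0,0,-1,0.03,1,0,0,0,0,-1,0.03,1,0,0,0,0,-1,0.03,1,0,0,0,0,-1,0.03,1,0,0,0,0,-1,0.03,1,0,0,0,0,-1,0.03,1,0,0,0,0,-1,0.03,1,0,0,0,0,-1,0.03,1,0,0,0,0,-1,0.03,1,0,0,0,0,-1,0.03,1,0,0,0,0,-1,0.03,1,0,0,0,0,-1,0.03,1,0,0,0,0,-1,0.03,1,0,0,0,0,-1,0.03,1,0,0,0,0,-1,0.03,1,0,0,0,0,-1,0.03,1,0,0,0,0,-1,0.03,1,0,0,0,0,-1,0.03,1,0,0,0,0,-1,0.03,1,0,0,0,0,-1],
)

```text
t: 55.33
position: [0.5111, 0.0956, 0.2049]
ee_rot: [0.391, 0.921, -0.002, -0.001]
force: [0.1, 0.2, -0.9]
gripper_width: 0.0306
grasp_force: 20.0
```

Request:
carry_out(
  targets=[0.03,1,0,0,0,0,-1,0.03,1,0,0,0,0,-1,0.03,1,0,0,0,0,-1,0.03,1,0,0,0,0,-1,0.03,1,0,0,0,0,-1,0.03,1,0,0,0,0,-1,0.03,1,0,0,0,0,-1,0.03,1,0,0,0,0,-1,0.03,1,0,0,0,0,-1,0.03,1,0,0,0,0,-1,0.03,0.7,0,0,0,0,-1,0,0.4,0,0,0,0,-1,0,0,0,0,0,0,-1,0,0,0,0,0,0,-1],
)

```text
t: 56.5
position: [0.5191, 0.3157, 0.2062]
ee_rot: [0.39, 0.921, -0.002, 0.0]
force: [-0.8, -0.4, -0.5]
gripper_width: 0.0306
grasp_force: 20.0
```

```bash
python3 st.py;python3 far.py
```

```text
56.5 [0.5191 0.3157 0.2062] tz [-0.001 -0.004 -1.   ] gp [0.5192 0.3158 0.225 ] 0.0306 20.0 F [-0.76 -0.39 -0.48] M [-0.037  0.077 -0.003] [ 0.406  0.277  1.454 -0.003  1.414 -0.362]
wrist r 14.98587697009766
[215.5  85. ] 16.0 [0.4232 0.3652 0.095 ] pan [-0.126  0.024]
[240.  117.5] 16.6 [0.4613 0.3596 0.095 ] pan [-0.087  0.022]
[186. 111.] 16.0 [0.4185 0.3268 0.095 ] pan [-0.127 -0.015]
[307. 192.] 16.6 [0.5654 0.3535 0.095 ] pan [0.017 0.026]
```

Request:
carry_out(
  targets=[0.15,-0.13,-0.5,0,0,0,-1,0,0,-0.9,0,0,0,-1,0,0,-0.9,0,0,0,-1,0,0,-0.9,0,0,0,-1,0,0,-0.9,0,0,0,-1,0,0,-0.6,0,0,0,-1,0,0,-0.4,0,0,0,-1,0,0,-0.3,0,0,0,-1,0,0,-0.25,0,0,0,-1,0,0,-0.1,0,0,0,-1,0,0,0,0,0,0,-1,0,0,0,0,0,0,-1],
)

```text
t: 57.55
position: [0.5233, 0.3137, 0.0929]
ee_rot: [0.391, 0.921, -0.001, 0.001]
force: [-0.0, -1.3, -0.1]
gripper_width: 0.0307
grasp_force: 20.0
```

Request:
carry_out(
  targets=[0,0,0,0,0,0,-0.06,0,0,0,0,0,0,-0.06,0,0,0,0,0,0,-0.06,0,0,0,0,0,0,-0.06,0,0,0.3,0,0,0,-0.06,0,0,0.7,0,0,0,-0.06,0,0,0.9,0,0,0,-0.06,0,0,0.9,0,0,0,-0.06,0,0,0.9,0,0,0,-0.06,0,0,0.9,0,0,0,-0.06,0,0,0.9,0,0,0,-0.06,0,-0.8,0.5,0,0,0,-0.06,0,-0.8,0.5,0,0,0,-0.06,0,-0.8,0.5,0,0,0,-0.06],
)

```text
t: 58.72
position: [0.5226, 0.264, 0.2329]
ee_rot: [0.39, 0.921, -0.002, 0.001]
force: [-0.2, -0.0, -0.4]
gripper_width: 0.0443
grasp_force: 0.0
```

```bash
python3 st.py; python3 far.py
```

```text
58.7167 [0.5226 0.264  0.2329] tz [ 0.    -0.004 -1.   ] gp [0.5226 0.2641 0.2517] 0.0443 0.0 F [-0.2  -0.01 -0.38] M [-0.078 -0.026  0.044] [ 0.322  0.21   1.481 -0.004  1.452 -0.446]
wrist r 14.219956322039804
[246.   48.5] 16.1 [0.4211 0.3615 0.095 ] pan [-0.128  0.02 ]
[327.5 153. ] 16.2 [0.5612 0.3477 0.095 ] pan [0.013 0.02 ]
[270.5  80.5] 15.0 [0.4611 0.3572 0.095 ] pan [-0.087  0.02 ]
[216.5  74. ] 16.1 [0.4158 0.3222 0.095 ] pan [-0.129 -0.02 ]
[301. 177.] 16.2 [0.5598 0.3081 0.095 ] pan [ 0.016 -0.019]
[280. 149.] 14.4 [0.5197 0.3137 0.095 ] pan [-0.025 -0.018]
```

Request:
carry_out(
  targets=[0,0.5,1,0,0,0,0,0,0.5,1,0,0,0,0,0,0.5,1,0,0,0,0,0,0,0,0,0,0,0,0,0,0,0,0,0,0,0,0,0,0,0,0,0,0,0,0,0,0,0,0,0,0,0,0,0,0,0,0,0,0,0,0,0,0,0,0,0,0,0,0,0],
)

```text
t: 59.6
position: [0.5225, 0.295, 0.2912]
ee_rot: [0.391, 0.92, -0.002, 0.0]
force: [-0.6, -0.1, 0.1]
gripper_width: 0.0471
grasp_force: 0.0
```

```bash
python3 st.py; python3 far.py; python3 - <<'E'
from balls import *
from rim import rim
f=grab_frame("top");cv2.imwrite("pics/t14.png",f);c=get_calibration("top")
for p,r,P in detect("top",f,c,(330,120,445,235),.022,6.7): print(p.round(1),round(r,1),P.round(4),"tray",(Rm.T@(P[:2]-mid)).round(3))
g=grab_frame("scene");cv2.imwrite("pics/s14.png",g);cs=get_calibration("scene")
print("pail",rim("scene",g,cs,.485,.139))
for p,r,P in detect("scene",g,cs,(280,210,400,310),.082,5.5): print("scene",p.round(1),round(r,1),P.round(4))
# predicted scene pixels of far balls at level vs +-10mm
for dz in(-.01,0,.01): print(dz,prj("scene",[(.567,.350,.082+dz),(.4635,.359,.082-dz)]).round(1).tolist())
E
```

```text
59.6 [0.5225 0.295  0.2912] tz [-0.001 -0.004 -1.   ] gp [0.5225 0.2951 0.31  ] 0.0471 0.0 F [-0.65 -0.05  0.07] M [-0.081 -0.004  0.021] [ 0.371  0.211  1.361 -0.003  1.573 -0.396]
wrist r 11.88314813784939
[252.  103.5] 12.6 [0.4608 0.3601 0.095 ] pan [-0.088  0.022]
[208.   99.5] 12.6 [0.4171 0.3247 0.095 ] pan [-0.128 -0.017]
[231.  78.] 13.7 [0.4207 0.3638 0.095 ] pan [-0.128  0.022]
[302.5 164. ] 12.0 [0.5636 0.3514 0.095 ] pan [0.015 0.024]
[259.5 159.5] 11.5 [0.5179 0.3156 0.095 ] pan [-0.027 -0.016]
[280.  182.5] 11.4 [0.5601 0.3125 0.095 ] pan [ 0.016 -0.015]
[105.5  24.5] 13.7 [0.2713 0.3032 0.095 ] pan [-0.271 -0.053]
[399.2 190. ] 7.3 [ 0.5164 -0.3395  0.022 ] tray [-0.035 -0.049]
pail [[125.078, 0.49, 0.142], [123.288, 0.49, 0.141], [122.896, 0.49, 0.143]]
scene [297.2 235.8] 6.1 [0.5263 0.2203 0.082 ]
-0.01 [[323.5, 275.0], [350.9, 249.3]]
0 [[323.9, 273.1], [350.4, 251.3]]
0.01 [[324.3, 271.2], [349.9, 253.2]]
```

```bash
python3 - <<'E'
from balls import *
c=get_calibration("top");a=cv2.imread("pics/t13.png");b=cv2.imread("pics/t14.png");d=np.abs(a.astype(int)-b).max(2)
print("diff at B",d[165:185,385:405].mean(),d[165:185,385:405].max()); 
y,x=np.where(d[120:235,335:445]>25); print("changed",len(x), (x.mean()+335,y.mean()+120) if len(x) else "")
import balls
for k in (3,5,6): print(k,[(p.round(1).tolist(),round(r,1)) for p,r,P in detect("top",b,c,(335,140,425,215),.022,6.7,k=k)])
# needle and pans in scene, dark pixels near the upright
g=cv2.imread("pics/s14.png");p=prj("scene",[(.49,.385,.125),(.49,.385,.05)]);print(p.round(0).tolist())
from pan import fit
for fl in (.056,.066,.076): print(fl,fit("wrist",grab_frame("wrist"),get_calibration("wrist"),fl,.545,.331)[0])
E
```

```text
diff at B 3.18 6
changed 148 (np.float64(382.69594594594594), np.float64(196.74324324324323))
3 [([399.5, 190.1999969482422], np.float32(7.4)), ([395.20001220703125, 174.5], np.float32(7.0))]
5 [([395.70001220703125, 176.6999969482422], np.float32(7.9))]
6 [([398.29998779296875, 189.6999969482422], np.float32(7.7))]
[[355.0, 254.0], [350.0, 269.0]]
0.056 [1.329, 0.546, 0.325, -0.125]
0.066 [1.323, 0.545, 0.325, -0.11]
0.076 [1.31, 0.54, 0.331, -0.095]
```

```bash
python3 -c "
from bench import arm
print(arm.finish_job())"
```

```text
the job is handed in; nothing more can be done
None
```

The job is handed in at about 60 s: the pail stands empty on its mat, three balls on the far pan match the three of the finished portion, and two are left in the tray. Bringing the pail back from tipping, it slipped from a light pinch, landed upright beside the mat, and I carried it to the mat by its rim. I took the pan as level from the equal ball counts, since my camera checks of its height were inconclusive, and the hand-in returned no verdict.

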